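# Build up the slatted plant stand

### The arm

A 7-joint arm with a two-finger parallel gripper is mounted at the origin on the work surface. World frame = base frame: x ahead of the robot, y to its left, z up, the work surface at z = 0. Lengths are in m, angles in rad, forces in N, time in s.
With the tool pointing down it reaches from about 0.425 to 0.925 m from the base axis. Payload 6.8 kg.
Tool frame: the origin (TCP) lies on the centre line of the jaws, within the pads' length; the fingertips stand 25 mm ahead of it and the grasp point (between the pads) lies 6 mm ahead of it (bot.finger_overhang is the distance from the TCP to the fingertips, in m); z points along the fingers, y is the line along which they close (so a half turn about z gives the same grasp; the last joint's range is limited). The gripper opens to 85 mm and grips with 20 to 120 N. Pads are 22 mm wide; open, the fingers measure 114 mm over their backs; the gripper's body (76 mm by 85 mm) begins 54 mm behind the grasp point. The pads swing forward as they close: fully open they stand 13 mm farther back than shut.
Start: joints at [-1.439, 0.477, 0.022, 1.555, -0.011, 1.109, -0.083], TCP at [0.16, 0.656, 0.256] pointing down, gripper open.
Joint ranges: [-2.96, 2.96], [-0.34, 2.1], [-1.41, 1.46], [0.24, 2.44], [-1.37, 4.51], [0.17, 1.92], [-2.96, 2.96]. Speed limits (rad/s): [2.39, 2.39, 3.14, 3.14, 3.14, 3.14, 3.14].

### API

Orientations are given as a unit quaternion [x, y, z, w].
In Python, from rig import monitor, cams, ticket, bot gives the robot as it stands. The module is installed in compiled form; this text tells all that it offers.
- The arm moves only by the tool drive_tool, never from a script. Its argument "series" is a list that holds one entry, the list of rows, each a list of 7 numbers: the finger opening in mm, from 0 to 85.4, then the shift along the tool's x, y, z scaled (see below), then the turn, a rotation vector about the tool's x, y, z scaled (see below). In form: [[[claw, tx, ty, tz, rx, ry, rz], ...]]. A call has 1 to 20 rows; each row is the pose to reach, as a shift and turn from the pose commanded when the call began, along the tool's axes at that moment, turning the shorter way round; what a row does not reach only later rows make up. The controller multiplies each number of a shift by 8 cm and each number of a turn by 360 degrees. A row lasts 1/8 s, in which the tool goes at most 62.5 mm and 10.7 degrees, less where a joint would pass 70% of its speed; a pose out of reach is approached as far as the arm can. A call with a number of a shift or a turn outside -1 to 1 is refused whole. A call with a gripper value outside its range is refused whole. The fingers move at their own pace and stop on an object; "newtons" is the grip in N (left out, the last holds). Time passes only in rows, so rows that repeat a pose let the fingers close. It gives the time, the measured TCP pose, the force, the opening and the grip force at its end, in the units of the state.
- monitor.get_state(): the state, without advancing time (a new reading comes with each control period).
- cams.capture(name): name is "scene" or "top" or "wrist"; returns (picture, depth): 420x560x3 uint8, red, green, blue; 420x560 float32, m along the optical axis (not along the pixel's ray), 0 where there is no reading.
- cams.camera_params(name): a dict with "K" (3x3 intrinsics, pixels), "T" (4x4, takes a point from camera to world coordinates); the wrist camera has in their place "mount" (4x4, takes a point from camera to tool coordinates, whose origin is the TCP and whose axes are the flange's). Camera axes: x right, y up, looking along -z (the intrinsics and any distortion apply to the point x, -y, -z); pixel columns grow to the right and rows downward; lengths in m; the calibration is good to about 2 mm. A picture is of the moment at which its call begins: read the wrist's pose just before it. camera_params takes no time and is no camera call.
- ticket.finish_job(): hands the job in; it is judged then, once.
The state is a dict: "time_s": time; "qpos": joint angles; "qd": joint speeds; "joint_efforts": joint torques, N m; "position": TCP position; "tool_rot": TCP orientation; "contact_force": force on the tool from outside, world axes, zero at the start; "torque": the same for the moment, N m; "gripper_width": opening from 0.0 (shut) to 1.0 (fully open); "grip_force": force on a finger pad.
Only numpy, scipy, OpenCV 4.12 (cv2) and the standard library are available. Lean on these libraries where they do the work, as an engineer would, in place of code of your own. Each camera call takes 0.05 s, during which the arm holds its last target. There are 200 camera calls.

### The job

Finish the plant stand by stacking the slats from the rack crosswise on its base: first the two short slats across the two rails, then the two long slats across the short ones, every notch fully home so that each slat sits upright, level and locked. The rails are never quite in the middle of the board, so feel for their notches and press gently (never over about 90 newtons on the stand); leave the middle-length spare in the rack and do not disturb the other things on the table.

Things in the scene. Friction and masses are not known exactly. Their poses are not given: they have to be found in the camera images.
- stand: plant stand's base, fixed: dark board 230 x 170 x 10 with the first layer on it: two 12 thick, 190 long rails along its x at y = -50 and +50, tops 46 above the table, each with two 14 wide, 8 deep notches in its top at x = d - 70 and d + 70. d is the same for both rails but unmeasured, between -6 and +6, new each time: find it by touch or sight. Origin: centre of the board's underside
- short_a: a short pale wooden slat, 150 long x 12 thick x 36 high, with two 14 wide, 8 deep notches in its upper edge and two in its lower edge, 100 apart centre to centre (symmetric about the middle). Origin: the slat's centre. y runs along its length, x across its 12 mm thickness, z along its 36 mm height
- short_b: a short pale wooden slat, 150 long x 12 thick x 36 high, with two 14 wide, 8 deep notches in its upper edge and two in its lower edge, 100 apart centre to centre (symmetric about the middle). Origin: the slat's centre. y runs along its length, x across its 12 mm thickness, z along its 36 mm height
- long_a: a long pale wooden slat, 190 long x 12 thick x 36 high, with two 14 wide, 8 deep notches in its upper edge and two in its lower edge, 140 apart centre to centre (symmetric about the middle). Origin: the slat's centre. y runs along its length, x across its 12 mm thickness, z along its 36 mm height
- long_b: a long pale wooden slat, 190 long x 12 thick x 36 high, with two 14 wide, 8 deep notches in its upper edge and two in its lower edge, 140 apart centre to centre (symmetric about the middle). Origin: the slat's centre. y runs along its length, x across its 12 mm thickness, z along its 36 mm height
- spare: a middle-length spare pale wooden slat, 170 long x 12 thick x 36 high, with two 14 wide, 8 deep notches in its upper edge and two in its lower edge, 120 apart centre to centre (symmetric about the middle). Origin: the slat's centre. y runs along its length, x across its 12 mm thickness, z along its 36 mm height. It fits nowhere on this stand and stays in the rack
- rack: dark green fixed rack; five slots 46 apart along its x, one slat in each in any order, along the rack's y, centres 40 above the table. Slots lean 20 degrees, slat tops towards the rack's +x. 7 thick teeth at |y| = 28 to 40 hold each slat up to 5 above its centre line (along the lean); its middle is free, 30 clear to the next slat. Origin: centre of its underside
- plant: potted plant, pot 84 across, 140 tall, bystander; origin at its foot
- mug: white mug, 76 across, 85 tall, bystander; origin at its foot
- candle_glass: glass tumbler, 60 across, 60 tall, bystander; origin at its foot
- round_box: round wooden box, 100 across, 40 tall, bystander; origin at its foot

How it is judged:
On the way, in this order (a step that is already met when the one before it is completed fails the run):
1. both short slats are fully seated on the base's rails (((x of short_a in the frame of stand between -0.08 and -0.06 m and y of short_a in the frame of stand between -0.006 and 0.006 m and height (world z) of short_a between 0.043 and 0.052 m and angle between the y axis of each of short_a, short_b and the y axis of stand, either way round below 0.06 rad and angle between the z axis of each of short_a, short_b and the z axis of stand, either way round below 0.06 rad and x of short_b in the frame of stand between 0.06 and 0.08 m and y of short_b in the frame of stand between -0.006 and 0.006 m and height (world z) of short_b between 0.043 and 0.052 m) or (x of short_a in the frame of stand between 0.06 and 0.08 m and y of short_a in the frame of stand between -0.006 and 0.006 m and height (world z) of short_a between 0.043 and 0.052 m and angle between the y axis of each of short_a, short_b and the y axis of stand, either way round below 0.06 rad and angle between the z axis of each of short_a, short_b and the z axis of stand, either way round below 0.06 rad and x of short_b in the frame of stand between -0.08 and -0.06 m and y of short_b in the frame of stand between -0.006 and 0.006 m and height (world z) of short_b between 0.043 and 0.052 m))), for 0.2 s.
2. both long slats are fully seated across the short ones (((x of long_a in the frame of stand between -0.01 and 0.01 m and y of long_a in the frame of stand between -0.056 and -0.044 m and height (world z) of long_a between 0.063 and 0.072 m and angle between the y axis of each of long_a, long_b and the x axis of stand, either way round below 0.06 rad and angle between the z axis of each of long_a, long_b and the z axis of stand, either way round below 0.06 rad and x of long_b in the frame of stand between -0.01 and 0.01 m and y of long_b in the frame of stand between 0.044 and 0.056 m and height (world z) of long_b between 0.063 and 0.072 m) or (x of long_a in the frame of stand between -0.01 and 0.01 m and y of long_a in the frame of stand between 0.044 and 0.056 m and height (world z) of long_a between 0.063 and 0.072 m and angle between the y axis of each of long_a, long_b and the x axis of stand, either way round below 0.06 rad and angle between the z axis of each of long_a, long_b and the z axis of stand, either way round below 0.06 rad and x of long_b in the frame of stand between -0.01 and 0.01 m and y of long_b in the frame of stand between -0.056 and -0.044 m and height (world z) of long_b between 0.063 and 0.072 m))), for 0.2 s.
At the end, for the whole second after the job is handed in: Short slats along the stand's y at x = -70 and +70 (10 mm), y = 0 (6 mm), centres 43-52 mm up; long ones along its x at y = -50 and +50 (6 mm), x = 0 (10 mm), 63-72 mm up; all true and upright to 0.06 rad and at rest; spare within 20 mm, bystanders within 30 mm of their starts (((x of short_a in the frame of stand between -0.08 and -0.06 m and y of short_a in the frame of stand between -0.006 and 0.006 m and height (world z) of short_a between 0.043 and 0.052 m and angle between the y axis of each of short_a, short_b and the y axis of stand, either way round below 0.06 rad and angle between the z axis of each of short_a, short_b and the z axis of stand, either way round below 0.06 rad and x of short_b in the frame of stand between 0.06 and 0.08 m and y of short_b in the frame of stand between -0.006 and 0.006 m and height (world z) of short_b between 0.043 and 0.052 m) or (x of short_a in the frame of stand between 0.06 and 0.08 m and y of short_a in the frame of stand between -0.006 and 0.006 m and height (world z) of short_a between 0.043 and 0.052 m and angle between the y axis of each of short_a, short_b and the y axis of stand, either way round below 0.06 rad and angle between the z axis of each of short_a, short_b and the z axis of stand, either way round below 0.06 rad and x of short_b in the frame of stand between -0.08 and -0.06 m and y of short_b in the frame of stand between -0.006 and 0.006 m and height (world z) of short_b between 0.043 and 0.052 m)) and ((x of long_a in the frame of stand between -0.01 and 0.01 m and y of long_a in the frame of stand between -0.056 and -0.044 m and height (world z) of long_a between 0.063 and 0.072 m and angle between the y axis of each of long_a, long_b and the x axis of stand, either way round below 0.06 rad and angle between the z axis of each of long_a, long_b and the z axis of stand, either way round below 0.06 rad and x of long_b in the frame of stand between -0.01 and 0.01 m and y of long_b in the frame of stand between 0.044 and 0.056 m and height (world z) of long_b between 0.063 and 0.072 m) or (x of long_a in the frame of stand between -0.01 and 0.01 m and y of long_a in the frame of stand between 0.044 and 0.056 m and height (world z) of long_a between 0.063 and 0.072 m and angle between the y axis of each of long_a, long_b and the x axis of stand, either way round below 0.06 rad and angle between the z axis of each of long_a, long_b and the z axis of stand, either way round below 0.06 rad and x of long_b in the frame of stand between -0.01 and 0.01 m and y of long_b in the frame of stand between -0.056 and -0.044 m and height (world z) of long_b between 0.063 and 0.072 m)) and linear speed of each of short_a, short_b, long_a, long_b below 0.02 m/s and distance of spare from where it was at the start of the episode below 0.02 m and distance of each of plant, mug, candle_glass, round_box from where it was at the start of the episode below 0.03 m); the robot touches nothing.
It fails at once if anything presses on the stand with more than 90 N (contact force between stand and anything else above 90 N).
It fails at once if the spare slat is taken from its slot (moved 20 mm) (distance of spare from where it was at the start of the episode above 0.02 m).
It fails at once if a bystander (plant, mug, glass, round box) is knocked over or pushed 30 mm (distance of any of plant, mug, candle_glass, round_box from where it was at the start of the episode above 0.03 m or angle between any of plant, mug, candle_glass, round_box's own z axis and vertical above 0.5 rad).
It also fails if it takes over 72 s, if anything falls off the work surface, if the arm or the gripper's body presses on something with over 40 N, if the wrist force passes 120 N, or if a joint passes its speed limit or range.

## Working session

There is one attempt and no reset: what is moved stays moved. The work goes in short steps, Python scripts to look and compute and a tool call to move; the robot and the scene stay as the last step left them, time stands still between calls to the robot, and variables do not carry over. Pictures are saved under pics/ and viewed, at most 12 in all, crops included, and the job is handed in when it is done.

Besides the shell and the picture viewer there is one more tool, called after ">>>" as name([rows], argument=value, ...), one row to a line, values as JSON. drive_tool: Moves the arm, as the interface text tells. Shifts and turns lie within -1 to 1; 1 stands for 8 cm of shift or 360 degrees of turn. Its arguments: {"type":"object","properties":{"series":{"type":"array"},"newtons":{"type":"number"}},"required":["series"]}

```bash
mkdir -p pics; cat > h.py <<'E'
import numpy as np, cv2
from rig import monitor, cams, ticket, bot
from scipy.spatial.transform import Rotation as R
def pts(name):
    s=monitor.get_state(); im,d=cams.capture(name); p=cams.camera_params(name); K=np.array(p['K'])
    if name=='wrist':
        T=np.eye(4);T[:3,:3]=R.from_quat(s['tool_rot']).as_matrix();T[:3,3]=s['position'];T=T@np.array(p['mount'])
    else: T=np.array(p['T'])
    v,u=np.mgrid[:d.shape[0],:d.shape[1]]
    P=np.stack([(u-K[0,2])/K[0,0]*d,-(v-K[1,2])/K[1,1]*d,-d],-1)@T[:3,:3].T+T[:3,3]
    P[d==0]=np.nan
    return im,d,P,K,T
def st():
    s=monitor.get_state(); print({k:np.round(s[k],4).tolist() for k in ('time_s','qpos','position','tool_rot','contact_force','torque','gripper_width','grip_force')})
    return s
E
python3 - <<'E'
from h import *
s=st(); print(cams.camera_params('wrist'))
for n in ('top','scene'):
    im,d,P,K,T=pts(n); print(n,K,T,cams.camera_params(n).keys())
    cv2.imwrite(f'pics/{n}0.png',im[:,:,::-1]); np.savez(f'{n}0.npz',im=im,P=P)
E
```

```text
{'time_s': 0.0, 'qpos': [-1.4391, 0.4778, 0.0223, 1.5564, -0.0115, 1.1093, -0.0831], 'position': [0.1602, 0.6552, 0.2554], 'tool_rot': [0.1196, 0.9928, -0.0009, -0.0001], 'contact_force': [-0.5176, 0.8521, -0.1581], 'torque': [-0.0008, 0.0125, -0.0013], 'gripper_width': 0.9972, 'grip_force': 0.0}
{'K': array([[362.98278696,   0.        , 272.19180465],
       [  0.        , 362.98278696, 205.55075232],
       [  0.        ,   0.        ,   1.        ]]), 'mount': array([[-1.16379928e-03,  9.61991914e-01,  2.73075453e-01,
         6.92473903e-02],
       [ 9.99998877e-01,  8.61858383e-04,  1.22565823e-03,
         4.81009336e-04],
       [ 9.43720942e-04,  2.73076573e-01, -9.61991837e-01,
        -1.17567896e-01],
       [ 0.00000000e+00,  0.00000000e+00,  0.00000000e+00,
         1.00000000e+00]])}
top [[521.1003408    0.         272.55182055]
 [  0.         521.1003408  207.17572106]
 [  0.           0.           1.        ]] [[-0.02930306  0.99168997 -0.12526906  0.3563346 ]
 [-0.99956334 -0.02859501  0.00744697  0.13797164]
 [ 0.00380301  0.12543258  0.99209486  1.53958142]
 [ 0.          0.          0.          1.        ]] dict_keys(['K', 'T'])
scene [[424.58785674   0.         280.25546253]
 [  0.         424.58785674 212.13351041]
 [  0.           0.           1.        ]] [[-0.25410488 -0.78769291  0.56122241  1.25557706]
 [ 0.96705944 -0.19788999  0.16011117  0.32124594]
 [-0.01505813  0.58342046  0.81203067  1.09068893]
 [ 0.          0.          0.          1.        ]] dict_keys(['K', 'T'])
```

View pics/top0.png

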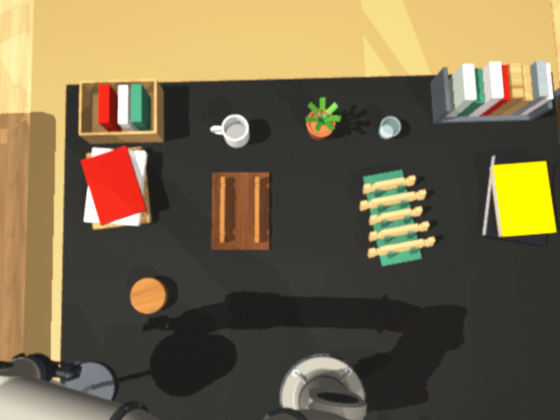

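View pics/scene0.png

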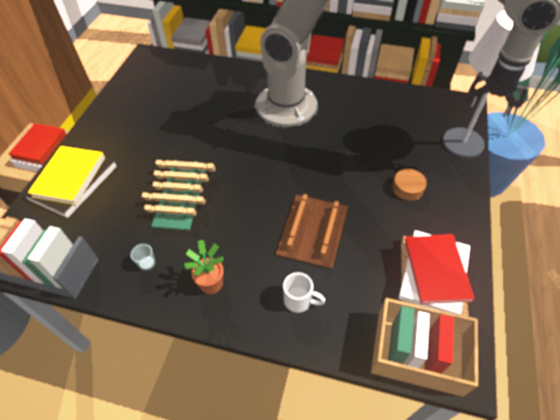

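The top view shows the stand at about (241,211) with rails running image-vertical, the rack at about (393,217) with five slats, the mug (235,130), plant (321,120), tumbler (389,127) and round box (148,296). The scene view agrees. Next I measure the stand and slats in 3-D from both cameras.

```bash
python3 - <<'E'
import numpy as np, cv2
for n,bs,br in (('top',(205,165,280,255),(350,160,445,270)),('scene',(265,185,360,275),(135,150,225,235))):
    f=np.load(n+'0.npz');im,P=f['im'],f['P']; hsv=cv2.cvtColor(im,cv2.COLOR_RGB2HSV)
    def reg(b):
        m=np.zeros(im.shape[:2],bool);m[b[1]:b[3],b[0]:b[2]]=1;return m
    z=P[...,2]
    tab=np.nanmedian(z[reg((250,255,330,290) if n=='top' else (60,200,100,215))]);print(n,'table z',tab)
    for nm,b,lo,hi in (('board',bs,.004,.02),('rails',bs,.036,.06),('slats',br,.03,.09)):
        m=(reg(b)&(z>lo)&(z<hi)).astype(np.uint8)
        if nm=='slats': m&=((hsv[...,0]<35)&(hsv[...,2]>120)).astype(np.uint8)
        k,l,sx,_=cv2.connectedComponentsWithStats(m)
        for i in range(1,k):
            if sx[i,4]<60: continue
            q=P[l==i]; r=cv2.minAreaRect((q[:,:2]*1000).astype(np.float32))
            c=q.mean(0);e=np.linalg.svd(q[:,:2]-c[:2],full_matrices=False)[2][0]
            print(nm,sx[i,4],'c',c.round(4),'zmed',np.median(q[:,2]).round(4),'rect',np.round(r[0],1),np.round(r[1],1),round(r[2],1),'ang',round(np.degrees(np.arctan2(e[1],e[0]))%180,2))
E
```

```text
top table z -0.00010948318335879392
board 3709 c [0.5401 0.2228 0.0103] zmed 0.0101 rect [541.1 223.3] [183.4 247.4] 89.1 ang 177.56
rails 284 c [0.5408 0.2728 0.0452] zmed 0.0452 rect [543.3 272.6] [ 12.7 189.4] 88.6 ang 178.15
rails 250 c [0.5391 0.1733 0.0454] zmed 0.0455 rect [540.3 173.3] [  9.  189.2] 88.5 ang 178.47
slats 414 c [ 0.6015 -0.2116  0.05  ] zmed 0.0512 rect [ 602.4 -212.8] [ 25.1 152.4] 8.4 ang 98.83
slats 511 c [ 0.5565 -0.2199  0.0501] zmed 0.0521 rect [ 557.1 -220.5] [ 25.6 191. ] 8.6 ang 98.71
slats 399 c [ 0.511  -0.2259  0.0503] zmed 0.0524 rect [ 511.2 -226.7] [ 24.7 152. ] 9.4 ang 98.76
slats 441 c [ 0.4656 -0.2319  0.0505] zmed 0.0531 rect [ 466.1 -233.6] [ 24.8 172.2] 8.7 ang 99.06
slats 494 c [ 0.4198 -0.2351  0.0507] zmed 0.0528 rect [ 420.  -237.3] [ 25.1 191. ] 9.1 ang 99.02
scene table z 0.0025933338315893284
board 2952 c [0.5555 0.2228 0.0086] zmed 0.0085 rect [544.6 218.7] [173.8 234. ] 88.4 ang 178.45
rails 229 c [0.5486 0.1712 0.0436] zmed 0.0439 rect [544.7 171.1] [ 12.4 191.6] 88.5 ang 178.17
rails 216 c [0.5514 0.2708 0.0441] zmed 0.0443 rect [546.2 270.9] [ 11.9 191.5] 88.4 ang 178.32
slats 338 c [ 0.4277 -0.2362  0.0498] zmed 0.0521 rect [ 422.5 -239.5] [ 28.8 191.9] 8.3 ang 99.18
slats 313 c [ 0.4735 -0.2332  0.0499] zmed 0.0521 rect [ 468.  -235.7] [ 27.7 170.5] 9.0 ang 99.06
slats 277 c [ 0.5183 -0.2248  0.05  ] zmed 0.0527 rect [ 512.3 -227.9] [ 31.5 150.3] 8.8 ang 99.58
slats 367 c [ 0.5642 -0.2192  0.0503] zmed 0.0533 rect [ 558.2 -222.4] [ 28.9 191. ] 8.9 ang 99.34
slats 285 c [ 0.6095 -0.2122  0.0507] zmed 0.0532 rect [ 602.8 -214.6] [ 30.5 152.5] 8.6 ang 99.29
```

>>> drive_tool([
  [[85,-0.3,-0.3,0,0,0,0.03],[85,-0.6,-0.6,0,0,0,0.06],[85,-1,-1,0,0,0,0.09],[85,-1,-1,0,0,0,0.12],[85,-1,-1,0,0,0,0.15],[85,-1,-1,0,0,0,0.18],[85,-1,-1,0,0,0,0.2],[85,-1,-1,0,0,0,0.2164],[85,-1,-1,0,0,0,0.2164]],
])

```text
time_s: 1.23
position: [0.2188, 0.5588, 0.2559]
tool_rot: [0.717, 0.697, -0.0, 0.0]
contact_force: [-0.5, 0.3, 0.0]
gripper_width: 0.993
grip_force: 0.0
```

>>> drive_tool([
  [[85,-0.5,0.5,0,0,0,0],[85,-1,1,0,0,0,0],[85,-1,1,0,0,0,0]],
])

```text
time_s: 1.6
position: [0.3009, 0.4726, 0.2565]
tool_rot: [0.719, 0.695, 0.0, 0.001]
contact_force: [0.4, 0.3, 0.5]
gripper_width: 0.995
grip_force: 0.0
```

>>> drive_tool([
  [[85,-0.5,0.5,0,0,0,0],[85,-1,1,0,0,0,0],[85,-1,1,0,0,0,0]],
])

```text
time_s: 1.98
position: [0.3775, 0.391, 0.2565]
tool_rot: [0.719, 0.695, 0.0, 0.001]
contact_force: [0.2, 0.2, 0.6]
gripper_width: 0.995
grip_force: 0.0
```

>>> drive_tool([
  [[85,-0.5,0.5,0,0,0,0],[85,-1,1,0,0,0,0],[85,-1,1,0,0,0,0]],
])

```text
time_s: 2.35
position: [0.4545, 0.3093, 0.2565]
tool_rot: [0.719, 0.695, 0.0, 0.001]
contact_force: [-0.9, 0.4, -1.4]
gripper_width: 0.993
grip_force: 0.0
```

>>> drive_tool([
  [[85,-0.5,0.5,0.4,0,0,0],[85,-1,1,0.8,0,0,0],[85,-1,1,0.8,0,0,0],[85,-1,1,0.8,0,0,0]],
])

```text
time_s: 2.85
position: [0.5289, 0.2318, 0.1919]
tool_rot: [0.716, 0.698, -0.0, -0.001]
contact_force: [0.8, 0.9, 0.5]
gripper_width: 0.997
grip_force: 0.0
```

```bash
python3 - <<'E'
from h import *
s=st()
im,d,P,K,T=pts('wrist'); cv2.imwrite('pics/w1.png',im[:,:,::-1]); np.savez('w1.npz',im=im,P=P,d=d)
z=P[...,2]; hsv=cv2.cvtColor(im,cv2.COLOR_RGB2HSV)
print('table',np.nanmedian(z[z<.005]))
for nm,lo,hi in (('board',.005,.02),('rails',.041,.055)):
    m=((z>lo)&(z<hi)).astype(np.uint8); k,l,sx,_=cv2.connectedComponentsWithStats(m)
    for i in range(1,k):
        if sx[i,4]<300: continue
        q=P[l==i]; r=cv2.minAreaRect((q[:,:2]*1000).astype(np.float32)); c=q.mean(0)
        e=np.linalg.svd(q[:,:2]-c[:2],full_matrices=False)[2][0]
        print(nm,sx[i],'c',c.round(4),'rect',np.round(r[0],1),np.round(r[1],1),round(r[2],2),'ang',round(np.degrees(np.arctan2(e[1],e[0]))%180,2))
E
```

```text
{'time_s': 2.85, 'qpos': [-0.8784, 0.4158, 0.462, 1.8805, -0.2333, 0.8991, -0.3306], 'position': [0.5289, 0.2318, 0.1919], 'tool_rot': [0.7164, 0.6977, -0.0003, -0.0006], 'contact_force': [0.7728, 0.8697, 0.4604], 'torque': [0.0264, -0.0508, -0.0163], 'gripper_width': 0.9967, 'grip_force': 0.0}
table 2.8546551233521456e-05
board [  146    94   289   194 40128] c [0.5416 0.2352 0.0101] rect [542.4 222.2] [170.3 230.1] 88.25 ang 179.61
board [514 140  46  86 983] c [0.743  0.2361 0.0125] rect [748.3 231.4] [71.1 26.1] 83.02 ang 79.05
rails [160 135  28  17 453] c [0.4587 0.2753 0.046 ] rect [458.2 275. ] [12.1 18.3] 88.43 ang 178.07
rails [ 205  135  176   18 3074] c [0.5437 0.2725 0.0459] rect [544.1 272.3] [ 12.3 126.3] 88.22 ang 178.18
rails [396 136  29  17 462] c [0.6292 0.2699 0.0457] rect [629.8 269.8] [11.8 18.4] 88.59 ang 178.86
rails [543 167  17  66 675] c [0.7384 0.2251 0.0472] rect [741.8 222.4] [12.  52.9] 10.73 ang 96.77
rails [170 261  25  17 403] c [0.4555 0.1758 0.0456] rect [455.1 175.1] [13.2 18.1] 87.86 ang 176.05
rails [ 211  261  159   17 2595] c [0.5407 0.1734 0.0456] rect [541.1 172.4] [ 13.6 126.2] 88.21 ang 178.37
```

View pics/w1.png

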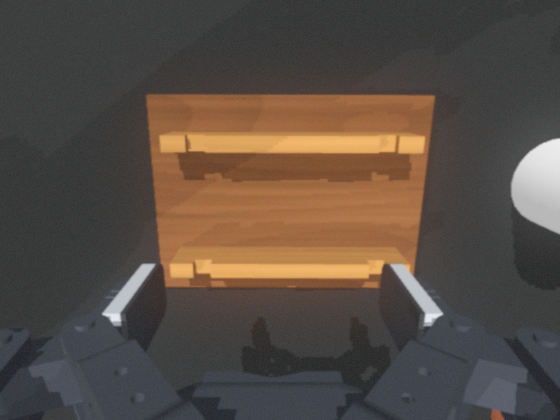

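The picture shows the stand with both rails, at rows 143 and 270, and their notches near columns 195/388 and 203/377. Measured board size is 230.1 x 170.3, rail tops are 46 high and d is about 0, all consistent with the text. The mug stands at the right edge. Now on to the rack.

>>> drive_tool([
  [[85,-0.6,0,0,0,0,0],[85,-1,0,0,0,0,0]],
])

```text
time_s: 3.15
position: [0.5268, 0.1511, 0.1931]
tool_rot: [0.716, 0.698, 0.001, -0.0]
contact_force: [0.9, -0.5, -0.8]
gripper_width: 0.996
grip_force: 0.0
```

>>> drive_tool([
  [[85,-0.7,0,0,0,0,0],[85,-1,0,0,0,0,0]],
])

```text
time_s: 3.4
position: [0.5247, 0.0694, 0.1933]
tool_rot: [0.717, 0.697, 0.001, 0.0]
contact_force: [0.8, 0.1, 1.1]
gripper_width: 0.991
grip_force: 0.0
```

>>> drive_tool([
  [[85,-0.7,0,0,0,0,0],[85,-1,0,0,0,0,0]],
])

```text
time_s: 3.65
position: [0.5228, -0.0104, 0.1934]
tool_rot: [0.717, 0.697, 0.001, 0.0]
contact_force: [0.2, -0.3, 0.3]
gripper_width: 0.995
grip_force: 0.0
```

>>> drive_tool([
  [[85,-0.7,0,0,0,0,0],[85,-1,0,0,0,0,0]],
])

```text
time_s: 3.9
position: [0.5209, -0.0905, 0.1934]
tool_rot: [0.717, 0.697, 0.001, 0.001]
contact_force: [1.0, 0.9, 0.2]
gripper_width: 0.994
grip_force: 0.0
```

>>> drive_tool([
  [[85,-0.7,0,0,0,0,0],[85,-1,0,0,0,0,0]],
])

```text
time_s: 4.15
position: [0.5189, -0.1706, 0.1934]
tool_rot: [0.717, 0.697, 0.001, 0.001]
contact_force: [0.1, 0.3, 0.6]
gripper_width: 0.991
grip_force: 0.0
```

>>> drive_tool([
  [[85,-0.5,0,0,0,0,-0.015],[85,-0.75,0,0,0,0,-0.03],[85,-0.75,0,0,0,0,-0.03],[85,-0.75,0,0,0,0,-0.03]],
])

```text
time_s: 4.65
position: [0.5174, -0.2274, 0.1926]
tool_rot: [0.648, 0.762, 0.001, -0.0]
contact_force: [-0.2, 1.2, 1.0]
gripper_width: 0.996
grip_force: 0.0
```

```bash
python3 - <<'E'
from h import *
s=st()
im,d,P,K,T=pts('wrist'); cv2.imwrite('pics/w2.png',im[:,:,::-1]); np.savez('w2.npz',im=im,P=P,d=d)
E
```

```text
{'time_s': 4.65, 'qpos': [-0.1057, 0.4037, 0.5249, 1.9124, -0.2579, 0.8914, 0.709], 'position': [0.5174, -0.2274, 0.1926], 'tool_rot': [0.6479, 0.7617, 0.0008, -0.0001], 'contact_force': [-0.235, 1.1825, 0.9507], 'torque': [-0.0167, 0.0233, 0.0324], 'gripper_width': 0.9961, 'grip_force': 0.0}
```

View pics/w2.png

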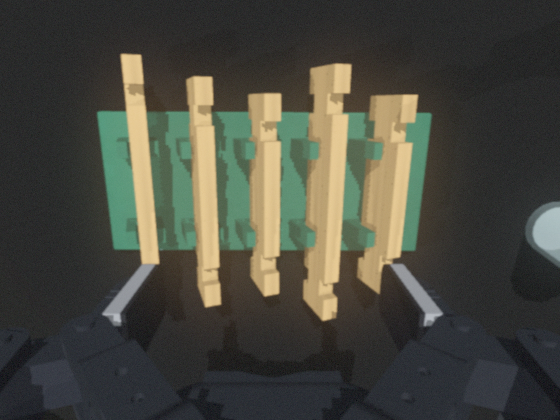

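The picture shows five slats over the green rack, left to right: long (140), spare (205), short (265), long (328), short (395). The left faces of the right-hand slats are seen, and the leftmost is seen edge-on, so the tops lean to the right (+x). I fit the top faces.

```bash
cat > fit.py <<'E'
from h import *
def fit(im,P,psi=None,lean=20):
    hsv=cv2.cvtColor(im,cv2.COLOR_RGB2HSV); z=P[...,2]
    m=((hsv[...,0]<30)&(hsv[...,1]>40)&(z>.02)&(z<.075)).astype(np.uint8)
    k,l,sx,_=cv2.connectedComponentsWithStats(m); C=[]
    for i in range(1,k):
        if sx[i,4]<900 or sx[i,1]>300: continue
        C.append(P[l==i])
    if psi is None:
        A=[]
        for q in C:
            e=np.linalg.svd((q-q.mean(0)),full_matrices=False)[2][0]; A.append(np.degrees(np.arctan2(e[1],e[0]))%180)
        psi=np.median(A)-90; print('psi',psi,np.round(A,2))
    c,s_=np.cos(np.radians(psi)),np.sin(np.radians(psi)); cl,sl=np.cos(np.radians(lean)),np.sin(np.radians(lean))
    L=np.array([sl*c,sl*s_,cl]); t=np.array([cl*c,cl*s_,-sl]); y=np.array([-s_,c,0]); out=[]
    for q in C:
        h,a,b=q@L,q@t,q@y; hi=np.percentile(h,98)
        tp=h>hi-2.0e-3; ar=np.percentile(a[tp],[1,99]); br=np.array([b.min(),b.max()])
        cen=L*(np.median(h[tp])-.018)+t*ar.mean()+y*br.mean()
        print('n',len(q),'len',((br[1]-br[0])*1e3).round(1),'topw',(np.ptp(ar)*1e3).round(1),'tophw',np.std(h[tp]).round(5),'centre',cen.round(4)); out.append(cen)
    return L,t,y,out
E
python3 - <<'E'
from fit import *
f=np.load('w2.npz'); im,P=f['im'],f['P']
for ln in (20,-20):
    print(ln); fit(im,P,None,ln)
# rack base
hsv=cv2.cvtColor(im,cv2.COLOR_RGB2HSV); g=(hsv[...,0]>65)&(hsv[...,0]<95)&(hsv[...,1]>80)
q=P[g]; print(np.nanpercentile(q[:,2],[5,50,95])); b=q[q[:,2]<.02]; print(cv2.minAreaRect((b[:,:2]*1000).astype(np.float32)))
E
```

```text
20
psi 8.923531628445275 [99.18 98.92 98.9  98.96 97.89]
n 3856 len 148.2 topw 11.8 tophw 0.00054 centre [ 0.4165 -0.2175  0.0403]
n 8380 len 190.7 topw 12.4 tophw 0.00053 centre [ 0.5567 -0.2223  0.04  ]
n 5215 len 170.5 topw 11.9 tophw 0.00055 centre [ 0.4656 -0.2345  0.0402]
n 5512 len 150.6 topw 12.1 tophw 0.00055 centre [ 0.511  -0.2279  0.0401]
n 6945 len 150.5 topw 12.8 tophw 0.00055 centre [ 0.6018 -0.2142  0.0399]
-20
psi 8.923531628445275 [99.18 98.92 98.9  98.96 97.89]
n 3856 len 148.2 topw 4.6 tophw 0.00067 centre [ 0.425  -0.2162  0.0419]
n 8380 len 190.7 topw 5.4 tophw 0.00073 centre [ 0.5644 -0.2211  0.0413]
n 5215 len 170.5 topw 5.3 tophw 0.00071 centre [ 0.4736 -0.2333  0.0416]
n 5512 len 150.6 topw 5.0 tophw 0.00074 centre [ 0.519  -0.2267  0.0415]
n 6945 len 150.5 topw 5.9 tophw 0.00078 centre [ 0.6098 -0.213   0.0412]
[0.00882152 0.01013583 0.0488545 ]
((518.37353515625, -293.85528564453125), (274.5441589355469, 256.369140625), 8.79378890991211)
```

>>> drive_tool([
  [[28,0,0.5,0.2,0.028,0,0],[28,0,0.95,0.35,0.0556,0,0],[28,0,0.95,0.35,0.0556,0,0],[28,0,0.95,0.35,0.0556,0,0],[28,0,0.95,0.35,0.0556,0,0]],
], newtons=60)

```text
time_s: 5.32
position: [0.5907, -0.2184, 0.1661]
tool_rot: [0.639, 0.749, -0.131, -0.112]
contact_force: [-0.4, -0.2, 0.8]
gripper_width: 0.327
grip_force: 0.0
```

```bash
cat > go.py <<'E'
from h import *
L=lambda psi=8.92,ln=20: np.array([np.sin(np.radians(ln))*np.cos(np.radians(psi)),np.sin(np.radians(ln))*np.sin(np.radians(psi)),np.cos(np.radians(ln))])
def ori(theta,tilt=0): # tool y heading theta deg, tilt about tool x
    t=np.radians(theta); M=np.array([[-np.sin(t),np.cos(t),0],[np.cos(t),np.sin(t),0],[0,0,-1]]).T
    return R.from_matrix(M)*R.from_euler('x',tilt,degrees=True)
def rel(p,o,s=None):
    s=s or monitor.get_state(); Q=R.from_quat(s['tool_rot'])
    d=Q.inv().apply(np.array(p)-s['position']); r=(Q.inv()*o).as_rotvec(degrees=True)
    print('pos',np.round(s['position'],4),'shift u',np.round(d/.08,3),'turn u',np.round(r/360,4),'mm',np.round(d*1e3,1),'deg',np.round(r,2))
E
python3 - <<'E'
from go import *
st(); c=np.array([.6018,-.2142,.0399]); o=ori(8.92,20)
rel(c+.07*L(),o); rel(c+.01*L(),o)
E
```

```text
{'time_s': 5.325, 'qpos': [-0.1455, 0.7132, 0.5391, 1.5488, -0.1889, 1.2774, 0.5756], 'position': [0.5907, -0.2184, 0.1661], 'tool_rot': [0.6394, 0.7492, -0.1315, -0.1118], 'contact_force': [-0.3514, -0.2002, 0.7629], 'torque': [0.0209, -0.3354, -0.0055], 'gripper_width': 0.3273, 'grip_force': 0.0}
pos [ 0.5907 -0.2184  0.1661] shift u [0.029 0.674 0.559] turn u [0.0003 0.0002 0.0003] mm [ 2.4 53.9 44.7] deg [0.12 0.08 0.11]
pos [ 0.5907 -0.2184  0.1661] shift u [0.03  0.672 1.309] turn u [0.0003 0.0002 0.0003] mm [  2.4  53.8 104.7] deg [0.12 0.08 0.11]
```

>>> drive_tool([
  [[28,0.03,0.672,0.1,0,0,0],[28,0.03,0.672,0.56,0,0,0],[28,0.03,0.672,0.56,0,0,0],[28,0.03,0.672,0.56,0,0,0]],
])

```text
time_s: 5.82
position: [0.626, -0.2109, 0.1065]
tool_rot: [0.639, 0.749, -0.131, -0.112]
contact_force: [0.3, -0.4, 0.9]
gripper_width: 0.329
grip_force: 0.0
```

```bash
python3 - <<'E'
from fit import *; from go import *
s=st(); im,d,P,K,T=pts('wrist'); cv2.imwrite('pics/w3.png',im[:,:,::-1])
o=ori(8.92,20); _,_,_,C=fit(im,P,8.92,20)
for c in C:
    print(R.from_quat(s['tool_rot']).inv().apply(c-s['position']).round(4))
rel(np.array([.6018,-.2142,.0399])+.01*L(),o)
E
```

```text
{'time_s': 5.825, 'qpos': [-0.1303, 0.8255, 0.508, 1.4865, -0.23, 1.2328, 0.5611], 'position': [0.626, -0.2109, 0.1065], 'tool_rot': [0.6394, 0.7493, -0.1315, -0.1115], 'contact_force': [0.3101, -0.3914, 0.9402], 'torque': [0.0646, -0.3676, 0.0151], 'gripper_width': 0.3288, 'grip_force': 0.0}
n 7565 len 132.2 topw 12.0 tophw 0.00054 centre [ 0.5525 -0.1931  0.0401]
n 22099 len 190.9 topw 12.6 tophw 0.00059 centre [ 0.4655 -0.2313  0.04  ]
n 8489 len 150.3 topw 12.2 tophw 0.00055 centre [ 0.5114 -0.2276  0.0401]
n 6835 len 150.2 topw 11.8 tophw 0.00052 centre [ 0.6022 -0.2138  0.04  ]
[ 0.0292 -0.0432  0.0861]
[ 0.0052 -0.1296  0.1174]
[ 0.0016 -0.0864  0.1018]
[ 0.0009 -0.      0.0707]
pos [ 0.6265 -0.2108  0.1066] shift u [ 0.007 -0.01   0.765] turn u [0.0005 0.0003 0.0003] mm [ 0.6 -0.8 61.2] deg [0.19 0.12 0.13]
```

View pics/w3.png

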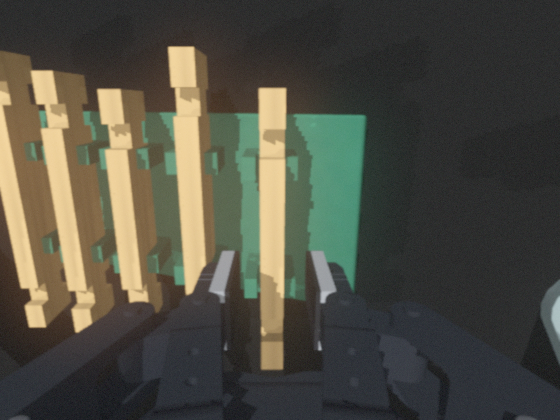

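The picture shows the near slat (column 272) centred between the fingers (columns 228 and 320), with its neighbour clear of the left finger. I go down 60 mm, then close.

>>> drive_tool([
  [[28,0.01,0,0.3,0,0,0],[28,0.01,0,0.6,0,0,0],[28,0.01,0,0.75,0,0,0],[28,0.01,0,0.75,0,0,0]],
])

```text
time_s: 6.38
position: [0.6055, -0.2125, 0.0479]
tool_rot: [0.639, 0.75, -0.132, -0.113]
contact_force: [-0.3, -0.7, 0.4]
gripper_width: 0.327
grip_force: 0.0
```

>>> drive_tool([
  [[0,0,0,0,0,0,0],[0,0,0,0,0,0,0],[0,0,0,0,0,0,0],[0,0,0,0,0,0,0]],
], newtons=60)

```text
time_s: 6.88
position: [0.6052, -0.213, 0.0492]
tool_rot: [0.639, 0.749, -0.133, -0.113]
contact_force: [-2.6, 0.6, 4.8]
gripper_width: 0.129
grip_force: 59.1
```

>>> drive_tool([
  [[0,0,0,-0.2,0,0,0],[0,0,0,-0.6,0,0,0],[0,0,0,-1,0,0,0],[0,0,0,-1,0,0,0]],
])

```text
time_s: 7.38
position: [0.636, -0.2082, 0.1266]
tool_rot: [0.639, 0.751, -0.13, -0.109]
contact_force: [0.4, -0.5, -0.9]
gripper_width: 0.129
grip_force: 58.8
```

```bash
python3 - <<'E'
from fit import *; from go import *
s=st(); im,d,P,K,T=pts('wrist'); cv2.imwrite('pics/w4.png',im[:,:,::-1])
Q=R.from_quat(s['tool_rot']); q=Q.inv().apply((P-s['position']).reshape(-1,3)).reshape(P.shape)
hsv=cv2.cvtColor(im,cv2.COLOR_RGB2HSV)
m=(hsv[...,0]<30)&(hsv[...,1]>40)&(abs(q[...,1])<.012)&(q[...,2]<.03)
t=q[m]; top=t[t[:,2]<np.percentile(t[:,2],5)+.003]
print(len(t),'top z',np.median(top[:,2]),'y ext',np.percentile(top[:,1],[1,99]),'x ext',t[:,0].min(),t[:,0].max(), 'slope', np.polyfit(top[:,0],top[:,1],1), np.polyfit(top[:,0],top[:,2],1))
# notch in top edge: x where depth lower
n=t[t[:,2]>np.median(top[:,2])+.005]; print('notch x',np.percentile(n[:,0],[1,5,50,95,99]) if len(n) else None)
rel(s['position']+np.array([-.06,.08,.04]),ori(-1.77))
E
```

```text
{'time_s': 7.375, 'qpos': [-0.1356, 0.8132, 0.514, 1.4555, -0.2256, 1.2703, 0.556], 'position': [0.636, -0.2082, 0.1266], 'tool_rot': [0.6386, 0.7505, -0.1304, -0.1091], 'contact_force': [0.3985, -0.5486, -0.8609], 'torque': [0.0629, -0.3935, -0.0468], 'gripper_width': 0.1293, 'grip_force': 58.8085}
12791 top z -0.03163597396061283 y ext [-0.01173642  0.01108169] x ext -0.02641254625690631 0.07461452013271863 slope [ 0.20803614 -0.00472759] [-0.63624255 -0.02655454]
notch x [-0.02383452 -0.01774501  0.02616828  0.07071053  0.07397804]
pos [ 0.6344 -0.208   0.1246] shift u [ 1.1   -0.705 -0.305] turn u [-0.0547  0.0055  0.0302] mm [ 88.  -56.4 -24.4] deg [-19.7    1.97  10.86]
```

>>> drive_tool([
  [[0,0.3,-0.2,-0.1,-0.018,0.002,0.01],[0,0.7,-0.5,-0.2,-0.036,0.004,0.02],[0,1,-0.7,-0.3,-0.0547,0.0055,0.0302],[0,1,-0.7,-0.3,-0.0547,0.0055,0.0302],[0,1,-0.7,-0.3,-0.0547,0.0055,0.0302]],
])

```text
time_s: 8.05
position: [0.5764, -0.136, 0.1643]
tool_rot: [0.718, 0.696, -0.002, -0.002]
contact_force: [0.4, 0.1, -0.4]
gripper_width: 0.131
grip_force: 58.9
```

>>> drive_tool([
  [[0,0.5,0,0,0,0,0],[0,1,0,0,0,0,0]],
])

```text
time_s: 8.3
position: [0.5798, -0.0562, 0.1638]
tool_rot: [0.719, 0.695, -0.002, -0.002]
contact_force: [0.8, 1.2, -0.6]
gripper_width: 0.132
grip_force: 59.0
```

>>> drive_tool([
  [[0,0.7,0,0,0,0,0],[0,1,0,0,0,0,0]],
])

```text
time_s: 8.55
position: [0.5824, 0.0277, 0.1635]
tool_rot: [0.717, 0.697, -0.002, -0.002]
contact_force: [0.1, -0.8, 0.2]
gripper_width: 0.13
grip_force: 58.9
```

>>> drive_tool([
  [[0,0.7,0,0,0,0,0],[0,1,0,0,0,0,0],[0,1,0,0,0,0,0]],
])

```text
time_s: 8.93
position: [0.5847, 0.1064, 0.1635]
tool_rot: [0.717, 0.697, -0.002, -0.002]
contact_force: [0.1, 0.6, 0.5]
gripper_width: 0.13
grip_force: 58.9
```

```bash
python3 - <<'E'
from go import *
st(); rel([.6126,.2202,.12],ori(-1.77))
E
```

```text
{'time_s': 8.925, 'qpos': [-0.6743, 0.4944, 0.5201, 1.8623, -0.3147, 0.872, -0.0271], 'position': [0.5847, 0.1064, 0.1635], 'tool_rot': [0.7167, 0.6974, -0.0019, -0.0019], 'contact_force': [0.1352, 0.6024, 0.5127], 'torque': [-0.0309, 0.0092, 0.0343], 'gripper_width': 0.1301, 'grip_force': 58.9468}
pos [0.5847 0.1064 0.1635] shift u [1.431 0.313 0.542] turn u [-0.0008  0.      0.0006] mm [114.5  25.   43.4] deg [-0.3  0.   0.2]
```

>>> drive_tool([
  [[0,0.5,0.15,0,0,0,0],[0,1,0.313,0,-0.0008,0,0.0006]],
])

```text
time_s: 9.18
position: [0.6129, 0.1811, 0.1642]
tool_rot: [0.721, 0.693, -0.0, 0.001]
contact_force: [0.5, 0.2, -0.9]
gripper_width: 0.133
grip_force: 59.0
```

>>> drive_tool([
  [[0,0.431,0,0.25,0,0,0],[0,0.431,0,0.542,0,0,0],[0,0.431,0,0.542,0,0,0],[0,0.431,0,0.542,0,0,0]],
])

```text
time_s: 9.68
position: [0.6137, 0.2154, 0.1216]
tool_rot: [0.721, 0.693, 0.0, 0.001]
contact_force: [-0.9, -0.3, -0.4]
gripper_width: 0.132
grip_force: 58.9
```

```bash
python3 - <<'E'
from go import *
s=st(); im,d,P,K,T=pts('wrist'); cv2.imwrite('pics/w5.png',im[:,:,::-1])
Q=R.from_quat(s['tool_rot']); q=Q.inv().apply((P-s['position']).reshape(-1,3)).reshape(P.shape)
np.savez('w5.npz',im=im,P=P,q=q)
rel([.6126,.2202,.08],ori(-1.77))
E
```

```text
{'time_s': 9.675, 'qpos': [-0.7714, 0.6267, 0.4795, 1.7517, -0.3666, 0.8519, -0.164], 'position': [0.6137, 0.2154, 0.1216], 'tool_rot': [0.7206, 0.6934, 0.0003, 0.0006], 'contact_force': [-0.8556, -0.2797, -0.4032], 'torque': [0.0443, -0.0191, -0.0032], 'gripper_width': 0.1319, 'grip_force': 58.9192}
pos [0.6138 0.2158 0.1221] shift u [ 0.055 -0.018  0.526] turn u [ 0.0003 -0.     -0.0012] mm [ 4.4 -1.4 42.1] deg [ 0.11 -0.02 -0.42]
```

View pics/w5.png

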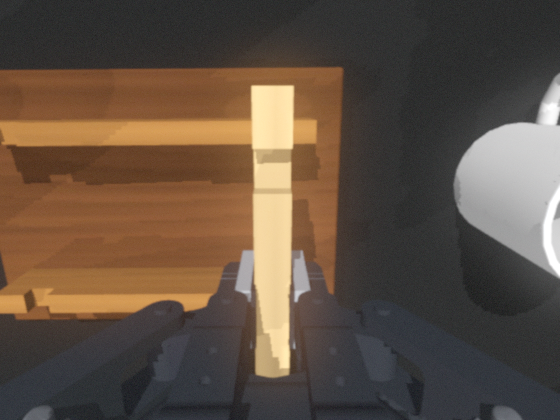

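The picture shows the held slat at column 272 spanning rows 87 to 375, its upper notch at rows 150–190, over the rails at rows 132 and 300, with the mug well clear at right. I measure slat and stand in the tool frame from this same picture.

```bash
cat > rel5.py <<'E'
from go import *
def analyse(im,q):
    h=cv2.cvtColor(im,cv2.COLOR_RGB2HSV)
    sl=(h[...,0]<30)&(h[...,1]>40)&(abs(q[...,1])<.0085)&(q[...,2]<.02)&(q[...,0]>.0)
    t=q[sl]; top=t[(t[:,2]<-.005)]
    print('slat top z med',np.median(top[:,2]).round(4),'tilt z/x',np.polyfit(top[:,0],top[:,2],1)[0].round(4),'xmax',np.percentile(t[:,0],99.8).round(4))
    mid=[]
    for a in np.arange(.02,.074,.004):
        w=top[(top[:,0]>=a)&(top[:,0]<a+.004),1]
        if len(w)>20: mid.append((a+.002,(np.percentile(w,2)+np.percentile(w,98))/2,np.ptp(np.percentile(w,[2,98]))))
    mid=np.array(mid); pf=np.polyfit(mid[:,0],mid[:,1],1); print('slat y centre',mid[:,1].mean().round(4),'yaw deg',np.degrees(pf[0]).round(2),'w',mid[:,2].mean().round(4))
    nt=t[(t[:,2]>-.003)&(t[:,2]<.005)]; print('notch floor x',np.percentile(nt[:,0],[2,98]).round(4),'z',np.median(nt[:,2]).round(4)) if len(nt)>50 else None
if __name__=='__main__':
    f=np.load('w5.npz'); im,P,q=f['im'],f['P'],f['q']; analyse(im,q)
    z=P[...,2]; 
    m=((z>.041)&(z<.052)&(abs(q[...,1])<.2)).astype(np.uint8)
    k,l,sx,_=cv2.connectedComponentsWithStats(m)
    for i in range(1,k):
        if sx[i,4]>150: 
            w=P[l==i]; r=cv2.minAreaRect((w[:,:2]*1e3).astype(np.float32)); print('rail',sx[i],np.round(r[0],1),np.round(r[1],1),round(r[2],2),w[:,2].mean().round(4))
    m=((z>.007)&(z<.013)); w=P[m]; w=w[w[:,1]>.22]; 
    u=np.array([.99952,-.0309]); v=np.array([.0309,.99952]); a=(w[:,:2]-[.5424,.2222])@np.c_[u,v]
    print('board +x edge',np.percentile(a[:,0],99.8),'+y edge',np.percentile(a[:,1],99.8))
E
python3 rel5.py
```

```text
slat top z med -0.0084 tilt z/x 0.2199 xmax 0.0743
slat y centre 0.0002 yaw deg 0.15 w 0.0116
notch floor x [0.0114 0.0553] z -0.0001
rail [  13  120  240   26 5628] [543.  272.4] [ 12.2 125.2] 88.21 0.046
rail [293 120  24  24 569] [632.9 269.6] [12.  12.3] 87.93 0.046
rail [ 487  128   73  125 1556] [748.8 233.8] [70.8 26.1] 78.21 0.0466
rail [  47  289  171   24 3065] [528.1 173. ] [ 13.6 101.3] 88.28 0.0456
rail [  0 290  33  23 671] [456.1 175.3] [13.2 18.2] 88.76 0.0454
board +x edge 0.2121004952304864 +y edge 0.08502560310286479
```

>>> drive_tool([
  [[0,0.06,-0.027,0.2,0.0003,0,-0.0016],[0,0.06,-0.027,0.4,0.0003,0,-0.0016],[0,0.06,-0.027,0.56,0.0003,0,-0.0016],[0,0.06,-0.027,0.56,0.0003,0,-0.0016],[0,0.06,-0.027,0.56,0.0003,0,-0.0016]],
])

```text
time_s: 10.35
position: [0.6108, 0.2222, 0.0763]
tool_rot: [0.716, 0.698, -0.0, -0.001]
contact_force: [-0.3, 0.5, -1.1]
gripper_width: 0.13
grip_force: 59.0
```

```bash
python3 - <<'E'
from rel5 import *
s=st(); im,d,P,K,T=pts('wrist'); cv2.imwrite('pics/w6.png',im[:,:,::-1])
q=R.from_quat(s['tool_rot']).inv().apply((P-s['position']).reshape(-1,3)).reshape(P.shape)
analyse(im,q); rel([.6119,.2207,.0576],ori(-1.77))
# notch seen in far rail: stand-frame x of rail-top points
u=np.array([.99952,-.0309]); v=np.array([.0309,.99952]); a=(P[...,:2]-[.5426,.2224])@np.c_[u,v]; z=P[...,2]
m=(z>.0435)&(z<.049)&(abs(a[...,1]-.05)<.004)
x=a[m][:,0]; print('far rail top x', np.histogram(x,bins=np.arange(.055,.1,.001))); m2=(z>.0435)&(z<.049)&(abs(a[...,0]-.03)<.02); print('far rail y',np.percentile(a[m2&(a[...,1]>.03)][:,1],[1,99]))
E
```

```text
{'time_s': 10.35, 'qpos': [-0.7559, 0.6844, 0.4429, 1.7699, -0.3978, 0.7779, -0.1387], 'position': [0.6108, 0.2222, 0.0763], 'tool_rot': [0.7163, 0.6978, -0.0003, -0.0006], 'contact_force': [-0.341, 0.4649, -1.1226], 'torque': [0.0012, 0.0291, -0.0188], 'gripper_width': 0.13, 'grip_force': 58.999}
slat top z med -0.0084 tilt z/x 0.2519 xmax 0.0743
slat y centre 0.0002 yaw deg 0.12 w 0.0116
notch floor x [0.0117 0.0552] z -0.0003
pos [0.6109 0.2224 0.0766] shift u [-0.021  0.013  0.238] turn u [-0.0001 -0.0001  0.0008] mm [-1.7  1.  19. ] deg [-0.05 -0.05  0.28]
far rail top x (array([42, 57, 42, 56, 41, 19,  0,  0,  0,  0,  0,  0,  0,  0,  0,  0,  0,
        0,  0,  0,  0, 14, 46, 50, 49, 45, 53, 44, 52, 43, 53, 46, 49, 46,
       51, 50, 45, 49, 48, 42,  1,  0,  0,  0,  0]), array([0.055, 0.056, 0.057, 0.058, 0.059, 0.06 , 0.061, 0.062, 0.063,
       0.064, 0.065, 0.066, 0.067, 0.068, 0.069, 0.07 , 0.071, 0.072,
       0.073, 0.074, 0.075, 0.076, 0.077, 0.078, 0.079, 0.08 , 0.081,
       0.082, 0.083, 0.084, 0.085, 0.086, 0.087, 0.088, 0.089, 0.09 ,
       0.091, 0.092, 0.093, 0.094, 0.095, 0.096, 0.097, 0.098, 0.099,
       0.1  ]))
far rail y [0.04421684 0.05603585]
```

>>> drive_tool([
  [[0,-0.02,0.015,0,0,0,0.0004],[0,-0.02,0.015,0.04,0,0,0.0004],[0,-0.02,0.015,0.08,0,0,0.0004],[0,-0.02,0.015,0.08,0,0,0.0004]],
])

```text
time_s: 10.9
position: [0.6114, 0.2207, 0.0694]
tool_rot: [0.717, 0.697, -0.001, -0.001]
contact_force: [0.4, -0.7, -0.4]
gripper_width: 0.13
grip_force: 59.0
```

```bash
python3 - <<'E'
from rel5 import *
s=st(); im,d,P,K,T=pts('wrist'); cv2.imwrite('pics/w7.png',im[:,:,::-1])
q=R.from_quat(s['tool_rot']).inv().apply((P-s['position']).reshape(-1,3)).reshape(P.shape)
analyse(im,q); rel([.6121,.2207,.0576],ori(-1.77))
E
```

```text
{'time_s': 10.9, 'qpos': [-0.7497, 0.6942, 0.4379, 1.7712, -0.4031, 0.768, -0.1345], 'position': [0.6114, 0.2207, 0.0694], 'tool_rot': [0.7171, 0.697, -0.0006, -0.0009], 'contact_force': [0.3944, -0.6695, -0.3815], 'torque': [0.0137, -0.0038, -0.0082], 'gripper_width': 0.1296, 'grip_force': 58.9905}
slat top z med -0.0084 tilt z/x 0.2274 xmax 0.0743
slat y centre 0.0002 yaw deg 0.12 w 0.0116
notch floor x [0.0117 0.0553] z -0.0002
pos [0.6115 0.2208 0.0696] shift u [-0.001  0.007  0.15 ] turn u [-0.0003 -0.0001  0.0004] mm [-0.1  0.6 12. ] deg [-0.11 -0.03  0.15]
```

No force with the slat's lower edge 4 mm below the rail tops, so it is in the notches. I continue down.

>>> drive_tool([
  [[0,0,0.006,0.04,0,0,0],[0,0,0.006,0.08,0,0,0],[0,0,0.006,0.12,0,0,0],[0,0,0.006,0.12,0,0,0]],
])

```text
time_s: 11.45
position: [0.6119, 0.2207, 0.0598]
tool_rot: [0.717, 0.697, -0.001, -0.001]
contact_force: [1.0, -0.3, -0.1]
gripper_width: 0.131
grip_force: 59.0
```

>>> drive_tool([
  [[0,0,0,0.02,0,0,0],[0,0,0,0.035,0,0,0],[0,0,0,0.035,0,0,0]],
])

```text
time_s: 11.82
position: [0.6123, 0.2208, 0.0579]
tool_rot: [0.717, 0.697, -0.0, -0.001]
contact_force: [-1.4, 0.2, 4.3]
gripper_width: 0.134
grip_force: 59.5
```

>>> drive_tool([
  [[0,0,0,0.01,0,0,0],[0,0,0,0.01,0,0,0]],
])

```text
time_s: 12.08
position: [0.6123, 0.2208, 0.0578]
tool_rot: [0.717, 0.697, -0.0, -0.001]
contact_force: [-4.1, -0.6, 9.2]
gripper_width: 0.133
grip_force: 60.7
```

>>> drive_tool([
  [[26,0,0,0,0,0,0],[26,0,0,0,0,0,0],[26,0,0,0,0,0,0]],
])

```text
time_s: 12.45
position: [0.6121, 0.2208, 0.0564]
tool_rot: [0.717, 0.697, -0.0, -0.001]
contact_force: [-0.3, -1.0, 1.2]
gripper_width: 0.301
grip_force: 0.0
```

>>> drive_tool([
  [[26,0,0,-0.2,0,0,0],[26,0,0,-0.6,0,0,0],[26,0,0,-1,0,0,0],[26,0,0,-1,0,0,0]],
])

```text
time_s: 12.95
position: [0.6144, 0.2211, 0.1405]
tool_rot: [0.717, 0.697, 0.003, 0.0]
contact_force: [-0.0, 0.2, -0.1]
gripper_width: 0.303
grip_force: 0.0
```

>>> drive_tool([
  [[26,-0.4,-0.3,-0.2,0,0,0],[26,-1,-0.6,-0.5,0,0,0],[26,-1,-0.6,-0.5,0,0,0],[26,-1,-0.6,-0.5,0,0,0]],
])

```text
time_s: 13.45
position: [0.5621, 0.1426, 0.1768]
tool_rot: [0.717, 0.697, 0.0, -0.001]
contact_force: [-0.0, 0.3, -0.2]
gripper_width: 0.304
grip_force: 0.0
```

```bash
python3 - <<'E'
from rel5 import *
s=st(); im,d,P,K,T=pts('wrist'); cv2.imwrite('pics/w8.png',im[:,:,::-1])
z=P[...,2]; a=(P[...,:2]-[.5426,.2224])@np.array([[.99952,.0309],[-.0309,.99952]])
m=(z>.055)&(z<.075)&(abs(a[...,0]-.07)<.02)&(abs(a[...,1])<.09)
b=a[m]; print('top z',np.percentile(z[m],[5,50,95]).round(4),'x',np.percentile(b[:,0],[1,99]),'y',np.percentile(b[:,1],[.5,99.5]))
m=m&(z>.063); r=cv2.minAreaRect((a[m]*1e3).astype(np.float32)); print(r); A=np.c_[a[m],np.ones(m.sum())]; print('top tilt',np.linalg.lstsq(A,z[m],rcond=None)[0])
rel([.511+.07*L()[0],-.2277+.07*L()[1],.0401+.07*L()[2]],ori(8.92,20))
E
```

```text
{'time_s': 13.45, 'qpos': [-0.7624, 0.4526, 0.5328, 1.8904, -0.2955, 0.8772, -0.1108], 'position': [0.5621, 0.1426, 0.1768], 'tool_rot': [0.7171, 0.697, 0.0001, -0.001], 'contact_force': [-0.0362, 0.2701, -0.1881], 'torque': [0.0061, 0.0065, 0.0225], 'gripper_width': 0.3037, 'grip_force': 0.0}
top z [0.0572 0.0656 0.0669] x [0.06375525 0.07583344] y [-0.07416012  0.04788653]
((69.93023681640625, -15.95956802368164), (12.664925575256348, 117.76094818115234), 0.14336055517196655)
top tilt [ 1.70025781e-02 -6.02266593e-05  6.46449598e-02]
pos [0.5621 0.1432 0.1764] shift u [-4.599 -0.217  0.877] turn u [ 0.0551 -0.0053 -0.0288] mm [-367.9  -17.4   70.1] deg [ 19.85  -1.9  -10.35]
```

>>> drive_tool([
  [[28,-0.5,0,0,0,0,0],[28,-1,0,0,0,0,0]],
])

```text
time_s: 13.75
position: [0.5601, 0.063, 0.1758]
tool_rot: [0.716, 0.698, -0.001, -0.001]
contact_force: [-0.0, 0.2, 0.1]
gripper_width: 0.328
grip_force: 0.0
```

>>> drive_tool([
  [[28,-0.7,0,0,0,0,0],[28,-1,0,0,0,0,0]],
])

```text
time_s: 14.0
position: [0.5575, -0.0204, 0.176]
tool_rot: [0.718, 0.696, -0.001, -0.001]
contact_force: [0.6, 0.3, -0.0]
gripper_width: 0.325
grip_force: 0.0
```

>>> drive_tool([
  [[28,-0.7,0,0,0,0,0],[28,-1,0,0,0,0,0]],
])

```text
time_s: 14.25
position: [0.5554, -0.1003, 0.176]
tool_rot: [0.718, 0.696, -0.001, -0.0]
contact_force: [-0.1, 0.4, -0.2]
gripper_width: 0.325
grip_force: 0.0
```

>>> drive_tool([
  [[28,-0.7,-0.1,0,0.02,-0.002,-0.01],[28,-1,-0.2,0,0.04,-0.004,-0.02],[28,-1,-0.2,0,0.0551,-0.0053,-0.0288],[28,-1,-0.2,0,0.0551,-0.0053,-0.0288],[28,-1,-0.2,0,0.0551,-0.0053,-0.0288]],
])

```text
time_s: 14.88
position: [0.5371, -0.1766, 0.1759]
tool_rot: [0.64, 0.748, -0.132, -0.112]
contact_force: [-0.2, 0.5, -0.7]
gripper_width: 0.329
grip_force: 0.0
```

```bash
python3 - <<'E'
from go import *
rel([.5112+.07*L()[0],-.2277+.07*L()[1],.0401+.07*L()[2]],ori(8.92,20))
E
```

```text
pos [ 0.5371 -0.1766  0.1759] shift u [-0.58   0.187  0.863] turn u [ 0.0002  0.     -0.0001] mm [-46.4  15.   69.1] deg [ 0.06  0.02 -0.05]
```

>>> drive_tool([
  [[28,-0.5,0.15,0.2,0,0,0],[28,-0.58,0.187,0.6,0,0,0],[28,-0.58,0.187,0.86,0,0,0],[28,-0.58,0.187,0.86,0,0,0]],
])

```text
time_s: 15.38
position: [0.5332, -0.2242, 0.106]
tool_rot: [0.641, 0.748, -0.132, -0.114]
contact_force: [-0.5, -0.4, 0.2]
gripper_width: 0.329
grip_force: 0.0
```

```bash
cat > look.py <<'E'
from fit import *; from go import *
import sys
s=st(); im,d,P,K,T=pts('wrist'); cv2.imwrite(sys.argv[1],im[:,:,::-1])
_,_,_,C=fit(im,P,8.92,20)
for c in C: print(R.from_quat(s['tool_rot']).inv().apply(c-s['position']).round(4))
E
python3 look.py pics/w9.png
```

```text
{'time_s': 15.375, 'qpos': [-0.1452, 0.7168, 0.5411, 1.7215, -0.2052, 1.1097, 0.6112], 'position': [0.5332, -0.2242, 0.106], 'tool_rot': [0.6408, 0.7476, -0.1322, -0.1136], 'contact_force': [-0.5238, -0.3663, 0.2232], 'torque': [0.0629, -0.4035, -0.0066], 'gripper_width': 0.3287, 'grip_force': 0.0}
n 10972 len 126.1 topw 12.0 tophw 0.00054 centre [ 0.5518 -0.1901  0.04  ]
n 10052 len 175.6 topw 12.2 tophw 0.00055 centre [ 0.4188 -0.2309  0.04  ]
n 6629 len 122.5 topw 12.0 tophw 0.00054 centre [ 0.4621 -0.2108  0.0401]
n 6818 len 150.6 topw 11.7 tophw 0.00052 centre [ 0.5112 -0.2278  0.04  ]
[0.0308 0.0448 0.0539]
[ 0.0109 -0.0845  0.1011]
[ 0.0241 -0.0414  0.0854]
[-0.0002  0.0017  0.0696]
```

>>> drive_tool([
  [[28,0,0.018,0.1,0,0,0],[28,0,0.018,0.45,0,0,0],[28,0,0.018,0.74,0,0,0],[28,0,0.018,0.74,0,0,0]],
])

```text
time_s: 15.92
position: [0.5188, -0.2273, 0.0541]
tool_rot: [0.641, 0.749, -0.13, -0.111]
contact_force: [-2.5, 4.8, 23.4]
gripper_width: 0.326
grip_force: 11.6
```

>>> drive_tool([
  [[0,0,0,0,0,0,0],[0,0,0,0,0,0,0],[0,0,0,0,0,0,0],[0,0,0,0,0,0,0]],
], newtons=60)

```text
time_s: 16.42
position: [0.5163, -0.228, 0.0543]
tool_rot: [0.641, 0.748, -0.132, -0.113]
contact_force: [-4.6, 4.1, 27.7]
gripper_width: 0.127
grip_force: 60.4
```

>>> drive_tool([
  [[0,0,0,-0.2,0,0,0],[0,0,0,-0.6,0,0,0],[0,0,0,-1,0,0,0],[0,0,0,-1,0,0,0]],
])

```text
time_s: 16.92
position: [0.5463, -0.2235, 0.1284]
tool_rot: [0.641, 0.749, -0.13, -0.109]
contact_force: [-1.2, -0.4, -1.2]
gripper_width: 0.127
grip_force: 58.9
```

```bash
python3 - <<'E'
from go import *
s=monitor.get_state(); rel(s['position']+np.array([-.03,.08,.04]),ori(-1.77))
E
```

```text
pos [ 0.5463 -0.2235  0.1284] shift u [ 1.045 -0.371 -0.402] turn u [-0.0542  0.0056  0.0294] mm [ 83.6 -29.7 -32.1] deg [-19.53   2.    10.58]
```

```bash
python3 look.py pics/w10.png
```

```text
{'time_s': 16.925, 'qpos': [-0.1532, 0.6998, 0.5507, 1.6864, -0.1983, 1.1523, 0.6049], 'position': [0.5463, -0.2235, 0.1284], 'tool_rot': [0.6405, 0.7489, -0.1303, -0.1095], 'contact_force': [-1.153, -0.4263, -1.2106], 'torque': [0.065, -0.4236, 0.0051], 'gripper_width': 0.1267, 'grip_force': 58.9134}
n 8872 len 137.2 topw 11.9 tophw 0.00053 centre [ 0.5527 -0.1956  0.04  ]
n 8608 len 183.4 topw 12.1 tophw 0.00056 centre [ 0.4194 -0.2346  0.0401]
n 6462 len 152.4 topw 11.9 tophw 0.00054 centre [ 0.4644 -0.2255  0.0401]
[0.0268 0.0397 0.0796]
[ 0.0091 -0.0901  0.1257]
[ 0.011  -0.0468  0.1103]
```

View pics/w10.png

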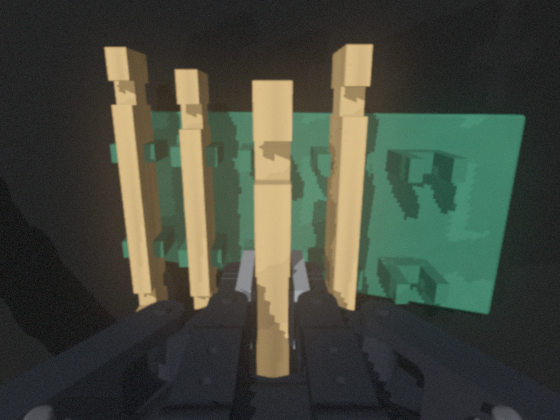

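The picture shows the slat in hand at column 272, with the spare (column 195), long (130) and long (350) still standing in their slots. The 23 N was a knuckle resting on the right-hand neighbour. Carrying on to the stand.

>>> drive_tool([
  [[0,0.3,-0.15,-0.1,-0.018,0.002,0.01],[0,0.7,-0.37,-0.3,-0.036,0.004,0.02],[0,1,-0.37,-0.4,-0.0542,0.0056,0.0294],[0,1,-0.37,-0.4,-0.0542,0.0056,0.0294],[0,1,-0.37,-0.4,-0.0542,0.0056,0.0294]],
])

```text
time_s: 17.6
position: [0.5141, -0.147, 0.1655]
tool_rot: [0.718, 0.696, -0.003, -0.003]
contact_force: [0.3, -0.3, -1.1]
gripper_width: 0.129
grip_force: 58.9
```

>>> drive_tool([
  [[0,0.5,0,0,0,0,0],[0,1,-0.2,0,0,0,0]],
])

```text
time_s: 17.85
position: [0.5022, -0.0665, 0.1656]
tool_rot: [0.719, 0.695, -0.003, -0.002]
contact_force: [-0.3, 0.6, -0.6]
gripper_width: 0.129
grip_force: 59.0
```

>>> drive_tool([
  [[0,0.7,-0.1,0,0,0,0],[0,1,-0.2,0,0,0,0]],
])

```text
time_s: 18.1
position: [0.4878, 0.0167, 0.1656]
tool_rot: [0.717, 0.697, -0.003, -0.003]
contact_force: [0.9, 0.8, -0.0]
gripper_width: 0.128
grip_force: 59.0
```

>>> drive_tool([
  [[0,0.7,-0.1,0,0,0,0],[0,1,-0.2,0,0,0,0]],
])

```text
time_s: 18.35
position: [0.4746, 0.0972, 0.166]
tool_rot: [0.717, 0.697, -0.003, -0.003]
contact_force: [-0.1, -0.0, -0.8]
gripper_width: 0.129
grip_force: 59.0
```

>>> drive_tool([
  [[0,0.7,0,0,0,0,0],[0,1,0,0,0,0,0],[0,1,0,0,0,0,0]],
])

```text
time_s: 18.73
position: [0.4772, 0.1762, 0.1659]
tool_rot: [0.717, 0.697, -0.003, -0.003]
contact_force: [-0.2, -0.8, -0.3]
gripper_width: 0.13
grip_force: 59.0
```

```bash
python3 - <<'E'
from go import *
st(); rel([.4725,.2246,.12],ori(-1.77))
E
```

```text
{'time_s': 18.725, 'qpos': [-0.8983, 0.3538, 0.5193, 2.0571, -0.2471, 0.7968, -0.2589], 'position': [0.4772, 0.1762, 0.1659], 'tool_rot': [0.7171, 0.6969, -0.0028, -0.0027], 'contact_force': [-0.2289, -0.7718, -0.3258], 'torque': [-0.0685, -0.0262, 0.0007], 'gripper_width': 0.1297, 'grip_force': 58.9569}
pos [0.4772 0.1762 0.1659] shift u [ 0.603 -0.072  0.574] turn u [-0.0012  0.      0.0004] mm [48.2 -5.8 45.9] deg [-0.44  0.01  0.13]
```

>>> drive_tool([
  [[0,0.6,-0.072,0.2,-0.0012,0,0.0004],[0,0.6,-0.072,0.6,-0.0012,0,0.0004],[0,0.6,-0.072,0.87,-0.0012,0,0.0004],[0,0.6,-0.072,0.87,-0.0012,0,0.0004],[0,0.6,-0.072,0.87,-0.0012,0,0.0004]],
])

```text
time_s: 19.35
position: [0.4728, 0.2216, 0.0977]
tool_rot: [0.72, 0.694, 0.001, 0.0]
contact_force: [0.5, 0.0, -0.4]
gripper_width: 0.131
grip_force: 58.9
```

```bash
cat > meas.py <<'E'
from go import *
import sys
# robust slat-in-hand measurement + rail edges in stand ref frame (.5426,.2224), yaw -1.77
s=st(); im,d,P,K,T=pts('wrist'); cv2.imwrite(sys.argv[1],im[:,:,::-1])
q=R.from_quat(s['tool_rot']).inv().apply((P-s['position']).reshape(-1,3)).reshape(P.shape)
h=cv2.cvtColor(im,cv2.COLOR_RGB2HSV)
sl=(h[...,0]<30)&(h[...,1]>40)&(abs(q[...,1])<.0085)&(q[...,2]<.02)&(q[...,0]>.02)
t=q[sl]; x=t[:,0]; far=t[(x>x.max()-.013)]; tz=np.percentile(far[:,2],20); near=t[(x>.024)&(x<.034)]; tz2=np.percentile(near[:,2],30)
top=t[t[:,2]<max(tz,tz2)+.002]; pf=[]
for a in np.arange(.024,x.max()-.004,.004):
    w=top[(top[:,0]>=a)&(top[:,0]<a+.004),1]
    if len(w)>30: pf.append((a+.002,np.percentile(w,[3,97]).mean(),np.ptp(np.percentile(w,[3,97]))))
pf=np.array(pf); print('top z far',tz.round(4),'near',tz2.round(4),'xmax',np.percentile(x,99.8).round(4),'y',pf[:,1].mean().round(4),'yaw',np.degrees(np.polyfit(pf[:,0],pf[:,1],1)[0]).round(2),'w',pf[:,2].mean().round(4))
nt=t[(t[:,2]>tz+.0065)&(t[:,2]<tz+.0095)&(x>.035)]; 
if len(nt)>30: print('upper notch floor x',np.percentile(nt[:,0],[2,98]).round(4))
np.savez('last.npz',im=im,P=P,q=q)
E
python3 meas.py pics/w11.png; python3 - <<'E'
from go import *
f=np.load('last.npz'); P=f['P']; z=P[...,2]; a=(P[...,:2]-[.5426,.2224])@np.array([[.99952,.0309],[-.0309,.99952]])
for nm,yc in (('far',.05),):
    m=(z>.0435)&(z<.049)&(abs(a[...,1]-yc)<.004); x=np.sort(a[m][:,0]); g=np.where(np.diff(x)>.004)[0]
    print(nm,'ends',x[0].round(4),x[-1].round(4),'gaps',[(x[i].round(4),x[i+1].round(4)) for i in g])
    m=(z>.0435)&(z<.049)&(abs(a[...,0])<.05)&(abs(a[...,1]-yc)<.015); print('y',np.percentile(a[m][:,1],[1,99]).round(4))
rel([.4725,.2246,.0576],ori(-1.77))
E
```

```text
{'time_s': 19.35, 'qpos': [-0.9124, 0.4802, 0.4474, 2.0727, -0.3342, 0.6559, -0.2785], 'position': [0.4728, 0.2216, 0.0977], 'tool_rot': [0.72, 0.694, 0.0006, 0.0001], 'contact_force': [0.5119, 0.0098, -0.4122], 'torque': [-0.0185, 0.0054, -0.013], 'gripper_width': 0.131, 'grip_force': 58.9207}
top z far -0.0031 near -0.003 xmax 0.076 y 0.0002 yaw -0.01 w 0.0111
upper notch floor x [0.0442 0.0573]
far ends -0.0952 0.0646 gaps [(np.float64(-0.0776), np.float64(-0.0606))]
y [0.044  0.0559]
pos [0.4729 0.2221 0.098 ] shift u [ 0.031 -0.007  0.505] turn u [ 0.0003 -0.0002 -0.0009] mm [ 2.5 -0.6 40.4] deg [ 0.09 -0.09 -0.31]
```

>>> drive_tool([
  [[0,0.02,-0.007,0.1,0,0,-0.0009],[0,0.02,-0.007,0.2,0,0,-0.0009],[0,0.02,-0.007,0.2,0,0,-0.0009],[0,0.02,-0.007,0.2,0,0,-0.0009]],
])

```text
time_s: 19.9
position: [0.4714, 0.2243, 0.0812]
tool_rot: [0.717, 0.697, 0.0, -0.0]
contact_force: [-0.4, 0.3, -0.2]
gripper_width: 0.13
grip_force: 58.9
```

```bash
python3 meas.py pics/w12.png; python3 - <<'E'
from go import *
rel([.4723,.2238,.063],ori(-1.77))
E
```

```text
{'time_s': 19.9, 'qpos': [-0.9001, 0.5075, 0.4261, 2.0793, -0.3531, 0.6226, -0.261], 'position': [0.4714, 0.2243, 0.0812], 'tool_rot': [0.7174, 0.6967, 0.0005, -0.0003], 'contact_force': [-0.4039, 0.2904, -0.1666], 'torque': [-0.0374, 0.0112, 0.0498], 'gripper_width': 0.1298, 'grip_force': 58.919}
top z far -0.0031 near -0.0029 xmax 0.076 y 0.0002 yaw 0.01 w 0.0111
upper notch floor x [0.0442 0.0573]
pos [0.4715 0.2244 0.0813] shift u [-0.008  0.01   0.229] turn u [ 0.0001 -0.0002  0.0002] mm [-0.6  0.8 18.3] deg [ 0.03 -0.08  0.09]
```

>>> drive_tool([
  [[0,-0.008,0.01,0,0,0,0],[0,-0.008,0.01,0.04,0,0,0],[0,-0.008,0.01,0.075,0,0,0],[0,-0.008,0.01,0.075,0,0,0]],
])

```text
time_s: 20.45
position: [0.472, 0.2236, 0.0749]
tool_rot: [0.717, 0.697, 0.0, -0.0]
contact_force: [-0.8, -0.2, -0.7]
gripper_width: 0.131
grip_force: 58.9
```

In again without force. I continue down to the seat.

>>> drive_tool([
  [[0,0,0,0.04,0,0,0],[0,0,0,0.08,0,0,0],[0,0,0,0.12,0,0,0],[0,0,0,0.12,0,0,0]],
])

```text
time_s: 20.95
position: [0.472, 0.2236, 0.0653]
tool_rot: [0.717, 0.697, 0.0, -0.0]
contact_force: [-0.4, 0.4, -1.0]
gripper_width: 0.128
grip_force: 58.9
```

>>> drive_tool([
  [[0,0,0,0.02,0,0,0],[0,0,0,0.04,0,0,0],[0,0,0,0.04,0,0,0]],
])

```text
time_s: 21.32
position: [0.4723, 0.2238, 0.0633]
tool_rot: [0.717, 0.697, 0.001, -0.001]
contact_force: [-2.8, -0.6, 11.6]
gripper_width: 0.13
grip_force: 60.7
```

>>> drive_tool([
  [[26,0,0,0,0,0,0],[26,0,0,0,0,0,0],[26,0,0,0,0,0,0]],
])

```text
time_s: 21.7
position: [0.4721, 0.2238, 0.0623]
tool_rot: [0.717, 0.697, 0.0, -0.0]
contact_force: [0.0, 1.0, -0.5]
gripper_width: 0.304
grip_force: 0.0
```

>>> drive_tool([
  [[26,0,0,-0.2,0,0,0],[26,0,0,-0.6,0,0,0],[26,0,0,-1,0,0,0],[26,0,0,-1,0,0,0]],
])

```text
time_s: 22.2
position: [0.4738, 0.2244, 0.1454]
tool_rot: [0.717, 0.697, 0.003, 0.0]
contact_force: [-0.0, -0.1, -0.2]
gripper_width: 0.307
grip_force: 0.0
```

>>> drive_tool([
  [[26,-0.4,0.4,-0.3,0,0,0],[26,-0.9,0.9,-0.7,0,0,0],[26,-0.9,0.9,-0.7,0,0,0],[26,-0.9,0.9,-0.7,0,0,0]],
])

```text
time_s: 22.7
position: [0.5414, 0.1495, 0.1979]
tool_rot: [0.718, 0.696, 0.0, -0.001]
contact_force: [-0.6, 0.8, 0.1]
gripper_width: 0.305
grip_force: 0.0
```

```bash
cat > shorts.py <<'E'
from go import *
import sys
s=st(); im,d,P,K,T=pts('wrist'); cv2.imwrite(sys.argv[1],im[:,:,::-1]); np.savez('last.npz',im=im,P=P)
z=P[...,2]; a=(P[...,:2]-[.5426,.2224])@np.array([[.99952,.0309],[-.0309,.99952]])
for sx in (-.07,.07):
    m=(abs(a[...,0]-sx)<.012)&(abs(a[...,1])<.085)&(z>.063)&(z<.07)
    k,l,S,_=cv2.connectedComponentsWithStats(m.astype(np.uint8))
    for i in range(1,k):
        if S[i,4]<80: continue
        r=cv2.minAreaRect((a[l==i]*1e3).astype(np.float32)); y=a[l==i][:,1]; print(sx,'n',S[i,4],'c',np.round(r[0],1),'size',np.round(r[1],1),round(r[2],1),'z',np.median(z[l==i]).round(4),'y',np.percentile(y,[.5,99.5]).round(4))
E
python3 shorts.py pics/w13.png
```

```text
{'time_s': 22.7, 'qpos': [-0.8017, 0.3926, 0.5378, 1.9162, -0.2548, 0.9, -0.1674], 'position': [0.5414, 0.1495, 0.1979], 'tool_rot': [0.7176, 0.6964, 0.0002, -0.0007], 'contact_force': [-0.5566, 0.8418, 0.1123], 'torque': [-0.0109, 0.0415, -0.0039], 'gripper_width': 0.3052, 'grip_force': 0.0}
-0.07 n 2631 c [-69.9   0.3] size [12.7 85.7] 0.1 z 0.066 y [-0.0421  0.0429]
-0.07 n 464 c [-69.7 -65.6] size [12.5 18.4] 0.5 z 0.066 y [-0.0745 -0.0564]
0.07 n 2632 c [69.9  0. ] size [86.1 12.8] 89.9 z 0.0659 y [-0.0428  0.0427]
0.07 n 449 c [ 69.8 -65.8] size [12.8 18.1] 0.1 z 0.0659 y [-0.0747 -0.0568]
```

View pics/w13.png

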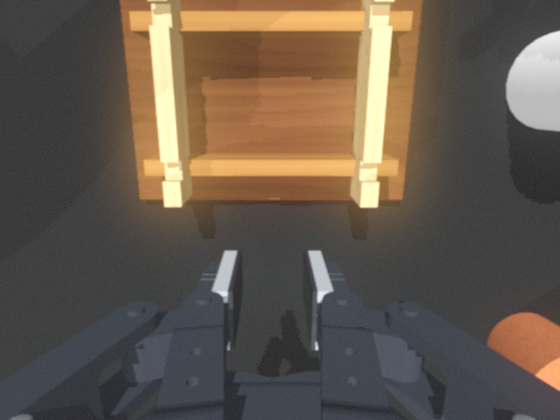

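The picture shows both short slats seated across the rails (columns 170 and 372), with tops at 66 mm and x = ±69.9, so stage 1 is done. Next, the long slat at slot 4.

>>> drive_tool([
  [[28,-0.5,0,0,0,0,0],[28,-1,0,0,0,0,0]],
])

```text
time_s: 23.0
position: [0.5382, 0.0706, 0.1971]
tool_rot: [0.716, 0.698, -0.0, -0.001]
contact_force: [0.9, -1.0, 0.4]
gripper_width: 0.327
grip_force: 0.0
```

>>> drive_tool([
  [[28,-0.7,0,0,0,0,0],[28,-1,0,0,0,0,0]],
])

```text
time_s: 23.25
position: [0.5357, -0.0123, 0.1972]
tool_rot: [0.718, 0.696, -0.0, -0.001]
contact_force: [0.1, -0.1, 0.6]
gripper_width: 0.332
grip_force: 0.0
```

>>> drive_tool([
  [[28,-0.7,0,0,0,0,0],[28,-1,0,0,0,0,0]],
])

```text
time_s: 23.5
position: [0.5335, -0.0919, 0.1972]
tool_rot: [0.718, 0.696, -0.0, -0.001]
contact_force: [0.6, -0.6, -0.4]
gripper_width: 0.327
grip_force: 0.0
```

>>> drive_tool([
  [[28,-0.7,0.2,0,0.02,-0.002,-0.01],[28,-1,0.5,0.1,0.04,-0.004,-0.02],[28,-1,0.6,0.2,0.0551,-0.0053,-0.0295],[28,-1,0.6,0.2,0.0551,-0.0053,-0.0295],[28,-1,0.6,0.2,0.0551,-0.0053,-0.0295]],
])

```text
time_s: 24.12
position: [0.5798, -0.1708, 0.1815]
tool_rot: [0.639, 0.749, -0.131, -0.112]
contact_force: [0.4, 0.2, 0.5]
gripper_width: 0.327
grip_force: 0.0
```

```bash
python3 - <<'E'
from go import *
rel(np.array([.5569,-.2221,.04])+.06*L(),ori(8.92,20))
E
```

```text
pos [ 0.5798 -0.1708  0.1815] shift u [-0.59   0.243  1.043] turn u [ 0.0003 -0.      0.0004] mm [-47.2  19.4  83.4] deg [ 0.11 -0.    0.15]
```

>>> drive_tool([
  [[28,-0.5,0.2,0.3,0,0,0],[28,-0.59,0.243,0.7,0,0,0],[28,-0.59,0.243,0.95,0,0,0],[28,-0.59,0.243,0.95,0,0,0]],
])

```text
time_s: 24.62
position: [0.5787, -0.219, 0.1037]
tool_rot: [0.64, 0.749, -0.131, -0.113]
contact_force: [-0.2, -0.6, 0.5]
gripper_width: 0.328
grip_force: 0.0
```

```bash
python3 look.py pics/w14.png
```

```text
{'time_s': 24.625, 'qpos': [-0.1459, 0.7764, 0.5391, 1.6109, -0.2319, 1.1662, 0.6015], 'position': [0.5787, -0.219, 0.1037], 'tool_rot': [0.6397, 0.7489, -0.1312, -0.1131], 'contact_force': [-0.2479, -0.623, 0.5072], 'torque': [0.075, -0.3702, -0.0392], 'gripper_width': 0.3277, 'grip_force': 0.0}
n 8453 len 173.2 topw 11.7 tophw 0.00052 centre [ 0.5556 -0.2133  0.0401]
n 21744 len 184.9 topw 12.2 tophw 0.0006 centre [ 0.4649 -0.2281  0.0401]
[0.0091 0.0011 0.0673]
[ 0.0086 -0.0852  0.0986]
```

>>> drive_tool([
  [[28,0,0.012,0.1,0,0,0],[28,0,0.012,0.45,0,0,0],[28,0,0.012,0.71,0,0,0],[28,0,0.012,0.71,0,0,0]],
])

```text
time_s: 25.18
position: [0.5615, -0.2219, 0.0495]
tool_rot: [0.639, 0.749, -0.131, -0.113]
contact_force: [0.7, 0.6, 0.3]
gripper_width: 0.328
grip_force: 0.0
```

>>> drive_tool([
  [[0,0,0,0,0,0,0],[0,0,0,0,0,0,0],[0,0,0,0,0,0,0],[0,0,0,0,0,0,0]],
], newtons=60)

```text
time_s: 25.68
position: [0.5612, -0.2229, 0.0519]
tool_rot: [0.64, 0.749, -0.132, -0.113]
contact_force: [-5.9, 0.7, 6.1]
gripper_width: 0.13
grip_force: 59.4
```

>>> drive_tool([
  [[0,0,0,-0.2,0,0,0],[0,0,0,-0.6,0,0,0],[0,0,0,-1,0,0,0],[0,0,0,-1,0,0,0]],
])

```text
time_s: 26.18
position: [0.5931, -0.2185, 0.1294]
tool_rot: [0.639, 0.75, -0.129, -0.108]
contact_force: [-0.5, -1.1, 0.1]
gripper_width: 0.129
grip_force: 59.1
```

```bash
python3 - <<'E'
from go import *
s=monitor.get_state(); rel(s['position']+np.array([-.03,.07,.045]),ori(8.9))
E
```

```text
pos [ 0.5931 -0.2185  0.1294] shift u [ 0.922 -0.405 -0.456] turn u [-0.0539  0.0005  0.0006] mm [ 73.8 -32.4 -36.5] deg [-19.39   0.19   0.23]
```

>>> drive_tool([
  [[0,0.3,-0.15,-0.1,-0.018,0,0],[0,0.7,-0.4,-0.3,-0.036,0,0],[0,0.92,-0.4,-0.45,-0.0539,0.0005,0.0006],[0,0.92,-0.4,-0.45,-0.0539,0.0005,0.0006],[0,0.92,-0.4,-0.45,-0.0539,0.0005,0.0006]],
])

```text
time_s: 26.8
position: [0.5605, -0.1486, 0.1702]
tool_rot: [0.651, 0.759, -0.003, -0.004]
contact_force: [-0.6, -0.3, -0.8]
gripper_width: 0.131
grip_force: 59.2
```

>>> drive_tool([
  [[0,0.2,0,0,0,0,-0.028],[0,0.5,0,0,0,0,-0.056],[0,0.8,0,0,0,0,-0.084],[0,1,0,0,0,0,-0.112],[0,1,0,0,0,0,-0.14],[0,1,0,0,0,0,-0.168],[0,1,0,0,0,0,-0.196],[0,1,0,0,0,0,-0.2204],[0,1,0,0,0,0,-0.2204],[0,1,0,0,0,0,-0.2204]],
])

```text
time_s: 28.05
position: [0.548, -0.0697, 0.1697]
tool_rot: [0.018, 1.0, 0.0, -0.005]
contact_force: [0.1, -1.4, -0.4]
gripper_width: 0.131
grip_force: 59.2
```

>>> drive_tool([
  [[0,0,0.5,0,0,0,0],[0,0,1,0,0,0,0]],
])

```text
time_s: 28.3
position: [0.5506, 0.0111, 0.1703]
tool_rot: [0.018, 1.0, 0.0, -0.004]
contact_force: [-0.7, 0.5, -0.9]
gripper_width: 0.129
grip_force: 59.2
```

>>> drive_tool([
  [[0,0,0.7,0,0,0,0],[0,0,1,0,0,0,0]],
])

```text
time_s: 28.55
position: [0.5529, 0.0948, 0.1704]
tool_rot: [0.015, 1.0, 0.001, -0.004]
contact_force: [-0.2, -0.6, -0.4]
gripper_width: 0.131
grip_force: 59.2
```

>>> drive_tool([
  [[0,0,0.7,0,0,0,0],[0,0,1,0,0,0,0],[0,0,1,0,0,0,0]],
])

```text
time_s: 28.92
position: [0.5552, 0.1733, 0.1703]
tool_rot: [0.015, 1.0, 0.001, -0.004]
contact_force: [-0.3, -1.6, -0.2]
gripper_width: 0.129
grip_force: 59.2
```

```bash
python3 - <<'E'
from go import *
st(); rel([.5441,.2725,.15],ori(88.23))
E
```

```text
{'time_s': 28.925, 'qpos': [-0.5045, 0.425, 0.1252, 1.8654, -0.0747, 0.8629, 1.2], 'position': [0.5552, 0.1733, 0.1703], 'tool_rot': [0.0148, 0.9999, 0.0009, -0.0044], 'contact_force': [-0.275, -1.5524, -0.2366], 'torque': [-0.0609, -0.0678, -0.0237], 'gripper_width': 0.1295, 'grip_force': 59.1815}
pos [0.5552 0.1733 0.1703] shift u [0.174 1.235 0.258] turn u [ 0.0003 -0.0014  0.0002] mm [13.9 98.8 20.6] deg [ 0.1  -0.51  0.08]
```

>>> drive_tool([
  [[0,0.1,-0.01,0.2,0.0003,-0.0014,0.0002],[0,0.176,-0.01,0.5,0.0003,-0.0014,0.0002],[0,0.176,-0.01,0.65,0.0003,-0.0014,0.0002],[0,0.176,-0.01,0.65,0.0003,-0.0014,0.0002],[0,0.176,-0.01,0.65,0.0003,-0.0014,0.0002]],
])

```text
time_s: 29.55
position: [0.5419, 0.17, 0.1195]
tool_rot: [0.017, 1.0, -0.0, 0.001]
contact_force: [-0.4, -0.1, -0.5]
gripper_width: 0.128
grip_force: 59.2
```

```bash
python3 meas.py pics/w15.png;  python3 shorts.py pics/w15b.png; python3 - <<'E'
from go import *
rel([.5411,.1725,.0776],ori(88.23))
E
```

```text
{'time_s': 29.55, 'qpos': [-0.5061, 0.4714, 0.1172, 1.9377, -0.0778, 0.7355, 1.1924], 'position': [0.5419, 0.17, 0.1195], 'tool_rot': [0.0172, 0.9999, -0.0002, 0.0008], 'contact_force': [-0.4064, -0.1128, -0.5137], 'torque': [-0.0309, -0.0089, 0.0141], 'gripper_width': 0.1275, 'grip_force': 59.1826}
top z far -0.006 near -0.0056 xmax 0.0961 y 0.0004 yaw 0.03 w 0.0112
upper notch floor x [0.0643 0.0779]
{'time_s': 29.6, 'qpos': [-0.5062, 0.4712, 0.117, 1.9377, -0.0778, 0.7353, 1.1925], 'position': [0.5419, 0.1702, 0.1196], 'tool_rot': [0.0171, 0.9999, -0.0001, 0.0009], 'contact_force': [-0.1054, 0.1456, 0.1055], 'torque': [-0.0324, 0.0109, -0.0129], 'gripper_width': 0.132, 'grip_force': 59.1826}
-0.07 n 5263 c [-70.1   0.7] size [12.1 86.5] 0.0 z 0.0659 y [-0.0421  0.0431]
-0.07 n 1228 c [-70.2  66.4] size [20.  11.8] 89.8 z 0.0658 y [0.0568 0.0756]
-0.07 n 868 c [-69.9 -67.4] size [14.3 11.8] 89.6 z 0.066 y [-0.0744 -0.0602]
0.07 n 217 c [64.6 69.1] size [17.   6.9] 60.8 z 0.0654 y [0.0615 0.0758]
0.07 n 132 c [ 69.7 -63.2] size [ 4.  13.6] 88.6 z 0.0657 y [-0.0652 -0.0612]
0.07 n 136 c [ 69.8 -40.9] size [14.1  3.9] 1.0 z 0.0658 y [-0.043 -0.039]
0.07 n 187 c [73.4 23.1] size [15.8  6.5] 54.3 z 0.0657 y [0.0181 0.0302]
pos [0.5418 0.1704 0.1196] shift u [0.01  0.026 0.525] turn u [-0.      0.0003 -0.0005] mm [ 0.8  2.1 42. ] deg [-0.    0.1  -0.17]
```

View pics/w15.png

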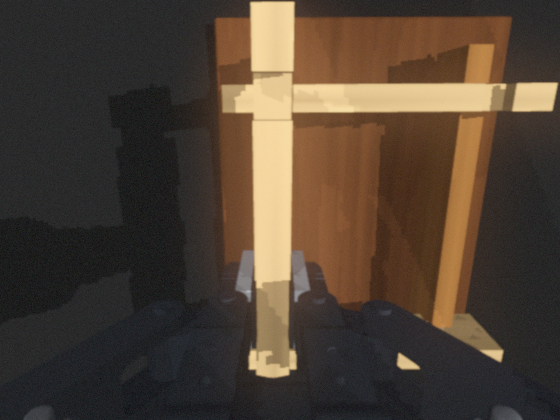

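The picture shows the long slat in hand at column 272, with its upper notch (rows 75–120) over the short slat's outer notch near (272,97). I correct 2 mm sideways and go down.

>>> drive_tool([
  [[0,0,0.026,0.05,0,0,-0.0005],[0,0,0.026,0.15,0,0,-0.0005],[0,0,0.026,0.25,0,0,-0.0005],[0,0,0.026,0.25,0,0,-0.0005]],
])

```text
time_s: 30.15
position: [0.5403, 0.1722, 0.0977]
tool_rot: [0.015, 1.0, -0.001, -0.001]
contact_force: [0.3, 0.4, -1.0]
gripper_width: 0.128
grip_force: 59.2
```

```bash
python3 meas.py pics/w16.png; python3 shorts.py pics/w16b.png|tail -7; python3 - <<'E'
from go import *
rel([.5420,.1725,.0802],ori(88.23))
E
```

```text
{'time_s': 30.15, 'qpos': [-0.5048, 0.5042, 0.1104, 1.9482, -0.082, 0.6953, 1.1957], 'position': [0.5403, 0.1722, 0.0977], 'tool_rot': [0.0151, 0.9999, -0.0007, -0.0007], 'contact_force': [0.2973, 0.3866, -0.9599], 'torque': [0.0798, -0.0746, 0.0165], 'gripper_width': 0.1278, 'grip_force': 59.1823}
top z far -0.006 near -0.0056 xmax 0.096 y 0.0004 yaw 0.04 w 0.0112
upper notch floor x [0.0641 0.078 ]
{'time_s': 30.2, 'qpos': [-0.5049, 0.5037, 0.1105, 1.9477, -0.082, 0.6956, 1.1957], 'position': [0.5406, 0.1723, 0.0982], 'tool_rot': [0.0151, 0.9999, -0.0006, -0.0004], 'contact_force': [0.5046, -0.1578, 0.4088], 'torque': [0.0206, -0.0345, 0.0166], 'gripper_width': 0.1279, 'grip_force': 59.1829}
-0.07 n 6759 c [-70.3   0.9] size [86.6 11.9] 90.0 z 0.0659 y [-0.0418  0.0431]
-0.07 n 677 c [-70.3  60.6] size [12.   9.1] 1.0 z 0.0657 y [0.0565 0.0648]
-0.07 n 1336 c [-70.2 -66. ] size [11.5 17.2] 0.1 z 0.0659 y [-0.0744 -0.0575]
pos [0.5409 0.1724 0.0985] shift u [-0.013  0.002  0.229] turn u [-0.0001 -0.      0.0001] mm [-1.1  0.2 18.3] deg [-0.05 -0.    0.04]
```

>>> drive_tool([
  [[0,-0.01,0.002,0,0,0,0],[0,-0.01,0.002,0.04,0,0,0],[0,-0.01,0.002,0.08,0,0,0],[0,-0.01,0.002,0.08,0,0,0]],
])

```text
time_s: 30.75
position: [0.5416, 0.1725, 0.092]
tool_rot: [0.015, 1.0, -0.0, -0.0]
contact_force: [0.7, -0.1, -0.6]
gripper_width: 0.133
grip_force: 59.2
```

>>> drive_tool([
  [[0,0,0,0.04,0,0,0],[0,0,0,0.08,0,0,0],[0,0,0,0.12,0,0,0],[0,0,0,0.12,0,0,0]],
])

```text
time_s: 31.25
position: [0.5416, 0.1725, 0.0824]
tool_rot: [0.015, 1.0, -0.0, -0.0]
contact_force: [-0.4, 0.3, 0.1]
gripper_width: 0.133
grip_force: 59.2
```

>>> drive_tool([
  [[0,0,0,0.02,0,0,0],[0,0,0,0.04,0,0,0],[0,0,0,0.04,0,0,0]],
])

```text
time_s: 31.62
position: [0.5421, 0.1726, 0.0805]
tool_rot: [0.015, 1.0, -0.0, 0.0]
contact_force: [-2.3, -1.2, 8.3]
gripper_width: 0.132
grip_force: 60.7
```

>>> drive_tool([
  [[26,0,0,0,0,0,0],[26,0,0,0,0,0,0],[26,0,0,0,0,0,0]],
])

```text
time_s: 32.0
position: [0.5418, 0.1726, 0.0794]
tool_rot: [0.015, 1.0, -0.0, 0.0]
contact_force: [-1.0, 0.4, -0.2]
gripper_width: 0.304
grip_force: 0.0
```

>>> drive_tool([
  [[26,0,0,-0.2,0,0,0],[26,0,0,-0.6,0,0,0],[26,0,0,-1,0,0,0],[26,0,0,-1,0,0,0]],
])

```text
time_s: 32.5
position: [0.5438, 0.1733, 0.1631]
tool_rot: [0.015, 1.0, 0.001, 0.003]
contact_force: [0.5, -0.8, 0.2]
gripper_width: 0.305
grip_force: 0.0
```

>>> drive_tool([
  [[22,0,-0.5,-0.3,0,0,0],[22,0,-1,-0.5,0,0,0],[22,0,-1,-0.5,0,0,0]],
])

```text
time_s: 32.88
position: [0.5398, 0.0887, 0.2008]
tool_rot: [0.018, 1.0, -0.001, 0.001]
contact_force: [-0.4, 1.1, 0.1]
gripper_width: 0.253
grip_force: 0.0
```

>>> drive_tool([
  [[22,0.3,-0.7,0,0,0,0],[22,0.5,-1,0,0,0,0]],
])

```text
time_s: 33.12
position: [0.4954, 0.0118, 0.199]
tool_rot: [0.016, 1.0, -0.001, -0.001]
contact_force: [1.0, 0.1, -0.2]
gripper_width: 0.257
grip_force: 0.0
```

>>> drive_tool([
  [[22,0.3,-0.7,0,0,0,0],[22,0.5,-1,0,0,0,0]],
])

```text
time_s: 33.38
position: [0.4528, -0.0668, 0.1992]
tool_rot: [0.016, 1.0, -0.001, -0.001]
contact_force: [0.6, -0.7, 0.6]
gripper_width: 0.255
grip_force: 0.0
```

>>> drive_tool([
  [[22,0,-0.3,0,0,0,0.028],[22,0,-0.7,0,0,0,0.056],[22,0,-1,0,0,0,0.084],[22,0,-1,0,0,0,0.112],[22,0,-1,0,0,0,0.14],[22,0,-1,0,0,0,0.168],[22,0,-1,0,0,0,0.196],[22,0,-1,0,0,0,0.2204],[22,0,-1,0,0,0,0.2204],[22,0,-1,0,0,0,0.2204]],
])

```text
time_s: 34.62
position: [0.4521, -0.1443, 0.1995]
tool_rot: [0.649, 0.761, -0.0, 0.0]
contact_force: [0.1, -1.0, 0.4]
gripper_width: 0.26
grip_force: 0.0
```

```bash
python3 - <<'E'
from go import *
st(); rel(np.array([.4205,-.239,.04])+.08*L(),ori(8.92,20))
E
```

```text
{'time_s': 34.625, 'qpos': [-0.2586, 0.232, 0.5052, 2.1061, -0.1497, 0.8373, 0.4953], 'position': [0.4521, -0.1443, 0.1995], 'tool_rot': [0.6486, 0.7612, -0.0003, 0.0001], 'contact_force': [0.0776, -0.9694, 0.3903], 'torque': [0.0041, -0.0273, 0.0398], 'gripper_width': 0.2602, 'grip_force': 0.0}
pos [ 0.4521 -0.1443  0.1995] shift u [-1.107 -0.236  1.054] turn u [0.0555 0.0002 0.0006] mm [-88.5 -18.9  84.4] deg [19.99  0.06  0.21]
```

>>> drive_tool([
  [[22,-0.5,-0.1,0,0.028,0,0],[22,-1,-0.236,0.3,0.0555,0,0.0006],[22,-1,-0.236,0.8,0.0555,0,0.0006],[22,-1,-0.236,0.8,0.0555,0,0.0006],[22,-1,-0.236,0.8,0.0555,0,0.0006]],
])

```text
time_s: 35.25
position: [0.4461, -0.2268, 0.1368]
tool_rot: [0.641, 0.748, -0.132, -0.112]
contact_force: [0.7, -1.1, 0.8]
gripper_width: 0.26
grip_force: 0.0
```

```bash
python3 look.py pics/w17.png
```

```text
{'time_s': 35.25, 'qpos': [-0.1369, 0.5518, 0.5318, 1.913, -0.1123, 1.0515, 0.5929], 'position': [0.4461, -0.2268, 0.1368], 'tool_rot': [0.6413, 0.7475, -0.1316, -0.1122], 'contact_force': [0.6735, -1.0664, 0.8247], 'torque': [0.0262, -0.4488, 0.001], 'gripper_width': 0.2598, 'grip_force': 0.0}
n 6478 len 190.2 topw 11.7 tophw 0.00052 centre [ 0.4197 -0.2382  0.0401]
n 7318 len 123.7 topw 11.9 tophw 0.00054 centre [ 0.462  -0.2115  0.04  ]
[-0.0072  0.0068  0.1004]
[0.0128 0.0499 0.0849]
```

>>> drive_tool([
  [[22,-0.09,0.085,0.3,0,0,0],[22,-0.09,0.085,0.5,0,0,0],[22,-0.09,0.085,0.5,0,0,0]],
])

```text
time_s: 35.67
position: [0.4389, -0.2347, 0.096]
tool_rot: [0.642, 0.747, -0.132, -0.113]
contact_force: [-0.9, 0.3, -0.3]
gripper_width: 0.254
grip_force: 0.0
```

```bash
python3 look.py pics/w18.png
```

```text
{'time_s': 35.675, 'qpos': [-0.1037, 0.6112, 0.5108, 1.9389, -0.1362, 0.9691, 0.6177], 'position': [0.4389, -0.2347, 0.096], 'tool_rot': [0.6416, 0.7471, -0.132, -0.1131], 'contact_force': [-0.9388, 0.3193, -0.2986], 'torque': [0.0644, -0.3182, -0.0066], 'gripper_width': 0.2539, 'grip_force': 0.0}
n 8871 len 170.3 topw 11.7 tophw 0.00051 centre [ 0.4182 -0.2284  0.04  ]
n 10733 len 107.7 topw 12.0 tophw 0.00054 centre [ 0.4607 -0.2035  0.04  ]
[0.0093 0.0009 0.0592]
[0.0275 0.0439 0.0436]
```

>>> drive_tool([
  [[22,-0.01,0.01,0.1,0,0,0],[22,-0.01,0.01,0.35,0,0,0],[22,-0.01,0.01,0.5,0,0,0],[22,-0.01,0.01,0.5,0,0,0]],
])

```text
time_s: 36.22
position: [0.4265, -0.2377, 0.0575]
tool_rot: [0.642, 0.747, -0.132, -0.113]
contact_force: [-0.1, -0.3, 0.6]
gripper_width: 0.259
grip_force: 0.0
```

>>> drive_tool([
  [[22,0,0,0.03,0,0,0],[22,0,0,0.03,0,0,0]],
])

```text
time_s: 36.48
position: [0.4268, -0.238, 0.056]
tool_rot: [0.642, 0.747, -0.132, -0.112]
contact_force: [0.6, -0.4, -0.6]
gripper_width: 0.256
grip_force: 0.0
```

>>> drive_tool([
  [[0,0,0,0,0,0,0],[0,0,0,0,0,0,0],[0,0,0,0,0,0,0],[0,0,0,0,0,0,0]],
], newtons=60)

```text
time_s: 36.98
position: [0.4256, -0.2384, 0.0566]
tool_rot: [0.642, 0.747, -0.132, -0.113]
contact_force: [-2.3, 0.4, 6.8]
gripper_width: 0.127
grip_force: 59.5
```

>>> drive_tool([
  [[0,0,0,-0.2,0,0,0],[0,0,0,-0.6,0,0,0],[0,0,0,-1,0,0,0],[0,0,0,-1,0,0,0]],
])

```text
time_s: 37.48
position: [0.4564, -0.2341, 0.1335]
tool_rot: [0.642, 0.748, -0.13, -0.11]
contact_force: [0.4, 0.3, -0.5]
gripper_width: 0.127
grip_force: 58.9
```

```bash
python3 look.py pics/w19.png; python3 - <<'E'
from go import *
s=monitor.get_state(); rel(s['position']+np.array([0.03,.07,.045]),ori(8.9))
E
```

```text
{'time_s': 37.475, 'qpos': [-0.1244, 0.5711, 0.5305, 1.8889, -0.1197, 1.051, 0.604], 'position': [0.4564, -0.2341, 0.1335], 'tool_rot': [0.6416, 0.7479, -0.1304, -0.1096], 'contact_force': [0.4309, 0.3496, -0.4944], 'torque': [-0.0192, -0.3678, 0.0368], 'gripper_width': 0.1271, 'grip_force': 58.8627}
n 7727 len 128.8 topw 12.0 tophw 0.00054 centre [ 0.4624 -0.214   0.04  ]
[0.0192 0.0399 0.085 ]
pos [ 0.4549 -0.2337  0.1321] shift u [ 0.806  0.283 -0.701] turn u [-0.0549  0.0003 -0.0005] mm [ 64.5  22.7 -56.1] deg [-19.77   0.1   -0.16]
```

>>> drive_tool([
  [[0,0.3,0.1,-0.2,-0.018,0,0],[0,0.7,0.28,-0.5,-0.036,0,0],[0,0.8,0.28,-0.7,-0.0549,0.0003,-0.0005],[0,0.8,0.28,-0.7,-0.0549,0.0003,-0.0005],[0,0.8,0.28,-0.7,-0.0549,0.0003,-0.0005]],
])

```text
time_s: 38.15
position: [0.4829, -0.1645, 0.1752]
tool_rot: [0.65, 0.76, -0.002, -0.002]
contact_force: [1.0, -0.6, -0.4]
gripper_width: 0.128
grip_force: 58.8
```

>>> drive_tool([
  [[0,0.2,0.1,0,0,0,-0.028],[0,0.5,0.3,0,0,0,-0.056],[0,0.8,0.5,0,0,0,-0.084],[0,1,0.6,0,0,0,-0.112],[0,1,0.6,0,0,0,-0.14],[0,1,0.6,0,0,0,-0.168],[0,1,0.6,0,0,0,-0.196],[0,1,0.6,0,0,0,-0.2204],[0,1,0.6,0,0,0,-0.2204],[0,1,0.6,0,0,0,-0.2204]],
])

```text
time_s: 39.4
position: [0.5184, -0.0782, 0.175]
tool_rot: [0.017, 1.0, 0.0, -0.003]
contact_force: [-0.6, 0.0, -0.7]
gripper_width: 0.128
grip_force: 58.8
```

>>> drive_tool([
  [[0,0,0.5,0,0,0,0],[0,-0.1,1,0,0,0,0]],
])

```text
time_s: 39.65
position: [0.5287, 0.0022, 0.1755]
tool_rot: [0.018, 1.0, 0.0, -0.002]
contact_force: [0.4, 0.2, -1.0]
gripper_width: 0.13
grip_force: 58.8
```

>>> drive_tool([
  [[0,0,0.7,0,0,0,0],[0,-0.1,1,0,0,0,0]],
])

```text
time_s: 39.9
position: [0.539, 0.0855, 0.1754]
tool_rot: [0.015, 1.0, 0.001, -0.002]
contact_force: [-0.5, 0.3, -0.4]
gripper_width: 0.129
grip_force: 58.8
```

>>> drive_tool([
  [[0,0,0.7,0,0,0,0],[0,0,1,0,0,0,0]],
])

```text
time_s: 40.15
position: [0.5417, 0.1655, 0.1755]
tool_rot: [0.015, 1.0, 0.001, -0.002]
contact_force: [0.7, -0.3, -0.3]
gripper_width: 0.128
grip_force: 58.8
```

>>> drive_tool([
  [[0,0,0.7,0,0,0,0],[0,0,1,0,0,0,0],[0,0,1,0,0,0,0]],
])

```text
time_s: 40.52
position: [0.544, 0.2436, 0.1754]
tool_rot: [0.014, 1.0, 0.0, -0.002]
contact_force: [-0.8, -0.4, -0.7]
gripper_width: 0.129
grip_force: 58.8
```

```bash
python3 - <<'E'
from go import *
st(); rel([.5441,.2725,.125],ori(88.23))
E
```

```text
{'time_s': 40.525, 'qpos': [-0.5696, 0.4368, 0.0588, 1.8266, -0.0357, 0.8826, 1.0486], 'position': [0.544, 0.2436, 0.1754], 'tool_rot': [0.0143, 0.9999, 0.0003, -0.0022], 'contact_force': [-0.7665, -0.3572, -0.6643], 'torque': [-0.0547, -0.0141, 0.0179], 'gripper_width': 0.1292, 'grip_force': 58.8352}
pos [0.544  0.2436 0.1754] shift u [0.006 0.361 0.63 ] turn u [ 0.0001 -0.0007  0.0004] mm [ 0.5 28.9 50.4] deg [ 0.03 -0.25  0.13]
```

>>> drive_tool([
  [[0,0,0.2,0.2,0,-0.0007,0.0004],[0,0.006,0.361,0.5,0,-0.0007,0.0004],[0,0.006,0.361,0.62,0,-0.0007,0.0004],[0,0.006,0.361,0.62,0,-0.0007,0.0004],[0,0.006,0.361,0.62,0,-0.0007,0.0004]],
])

```text
time_s: 41.15
position: [0.5454, 0.2695, 0.1268]
tool_rot: [0.018, 1.0, 0.0, 0.001]
contact_force: [1.0, -0.5, 0.1]
gripper_width: 0.127
grip_force: 58.8
```

```bash
python3 meas.py pics/w20.png;  python3 shorts.py pics/w20b.png|grep -- -0.07; python3 - <<'E'
from go import *
rel([.5441,.2725,.0802],ori(88.23))
E
```

```text
{'time_s': 41.15, 'qpos': [-0.6012, 0.5144, 0.0523, 1.8327, -0.0353, 0.7938, 1.0046], 'position': [0.5454, 0.2695, 0.1268], 'tool_rot': [0.0176, 0.9998, 0.0002, 0.0008], 'contact_force': [0.981, -0.5356, 0.0603], 'torque': [-0.0264, -0.0039, 0.0135], 'gripper_width': 0.1273, 'grip_force': 58.8366}
top z far -0.0008 near -0.0005 xmax 0.0954 y 0.0003 yaw 0.01 w 0.0111
upper notch floor x [0.0636 0.0774]
-0.07 n 4970 c [-70.2  -2.5] size [23.9 83.7] 0.3 z 0.066 y [-0.0439  0.0389]
-0.07 n 1008 c [-70.5  66.6] size [18.1 11.8] 89.7 z 0.0659 y [0.0577 0.0754]
-0.07 n 663 c [-70.3 -68.5] size [12.6 11.8] 89.7 z 0.0661 y [-0.0746 -0.0624]
0.07 n 119 c [ 66.  -72.8] size [6.6 9.8] 32.9 z 0.0657 y [-0.0754 -0.0684]
pos [0.5454 0.2699 0.1271] shift u [0.018 0.031 0.586] turn u [ 0.0002  0.0003 -0.0006] mm [ 1.5  2.5 46.9] deg [ 0.06  0.12 -0.22]
```

View pics/w20.png

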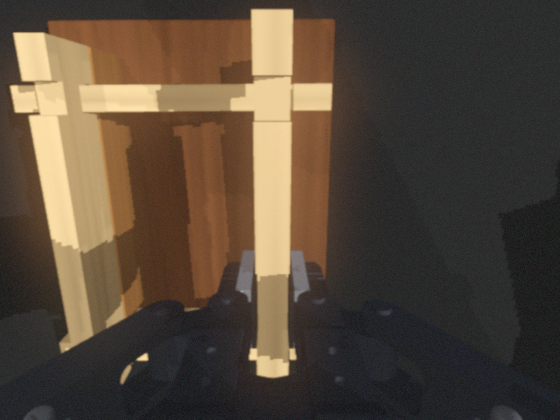

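The picture shows the first long slat seated at left (column 60) and the second in hand at column 272, over the short slat's other notch near (272,97).

>>> drive_tool([
  [[0,0.014,0.032,0.05,0,0,-0.0006],[0,0.014,0.032,0.15,0,0,-0.0006],[0,0.014,0.032,0.28,0,0,-0.0006],[0,0.014,0.032,0.28,0,0,-0.0006]],
])

```text
time_s: 41.75
position: [0.5428, 0.2725, 0.1025]
tool_rot: [0.015, 1.0, -0.001, -0.001]
contact_force: [-0.3, 0.7, -0.8]
gripper_width: 0.128
grip_force: 58.8
```

```bash
python3 meas.py pics/w21.png; python3 - <<'E'
from go import *
rel([.5443,.2725,.0854],ori(88.23))
E
```

```text
{'time_s': 41.75, 'qpos': [-0.6036, 0.5479, 0.0474, 1.845, -0.036, 0.7513, 1.0042], 'position': [0.5428, 0.2725, 0.1025], 'tool_rot': [0.0149, 0.9999, -0.0005, -0.0007], 'contact_force': [-0.3368, 0.7368, -0.8006], 'torque': [0.0169, 0.0062, 0.0305], 'gripper_width': 0.1281, 'grip_force': 58.8352}
top z far -0.0008 near -0.0005 xmax 0.0954 y 0.0003 yaw -0.02 w 0.0111
upper notch floor x [0.0635 0.0774]
pos [0.5433 0.2727 0.103 ] shift u [-0.013 -0.002  0.22 ] turn u [-0.0001 -0.0001  0.0002] mm [-1.1 -0.1 17.6] deg [-0.03 -0.03  0.06]
```

>>> drive_tool([
  [[0,-0.01,0,0,0,0,0],[0,-0.01,0,0.04,0,0,0],[0,-0.01,0,0.075,0,0,0],[0,-0.01,0,0.075,0,0,0]],
])

```text
time_s: 42.3
position: [0.5443, 0.2728, 0.0976]
tool_rot: [0.015, 1.0, 0.0, 0.0]
contact_force: [0.3, -0.5, -0.5]
gripper_width: 0.126
grip_force: 58.8
```

>>> drive_tool([
  [[0,0,0,0.04,0,0,0],[0,0,0,0.08,0,0,0],[0,0,0,0.12,0,0,0],[0,0,0,0.12,0,0,0]],
])

```text
time_s: 42.8
position: [0.5443, 0.2728, 0.0878]
tool_rot: [0.015, 1.0, 0.0, 0.0]
contact_force: [0.2, -0.0, -0.7]
gripper_width: 0.126
grip_force: 58.8
```

>>> drive_tool([
  [[0,0,0,0.02,0,0,0],[0,0,0,0.04,0,0,0],[0,0,0,0.04,0,0,0]],
])

```text
time_s: 43.18
position: [0.5446, 0.273, 0.0857]
tool_rot: [0.015, 1.0, 0.0, 0.0]
contact_force: [-2.0, -1.1, 5.1]
gripper_width: 0.126
grip_force: 59.7
```

>>> drive_tool([
  [[0,0,0,0.01,0,0,0],[0,0,0,0.01,0,0,0]],
])

```text
time_s: 43.42
position: [0.5447, 0.273, 0.0856]
tool_rot: [0.015, 1.0, 0.0, 0.001]
contact_force: [-3.8, -1.5, 10.6]
gripper_width: 0.125
grip_force: 60.6
```

>>> drive_tool([
  [[26,0,0,0,0,0,0],[26,0,0,0,0,0,0],[26,0,0,0,0,0,0]],
])

```text
time_s: 43.8
position: [0.5444, 0.2729, 0.084]
tool_rot: [0.015, 1.0, 0.0, 0.0]
contact_force: [-0.1, -0.0, -0.0]
gripper_width: 0.303
grip_force: 0.0
```

>>> drive_tool([
  [[26,0,0,-0.2,0,0,0],[26,0,0,-0.6,0,0,0],[26,0,0,-1,0,0,0],[26,0,0,-1,0,0,0]],
])

```text
time_s: 44.3
position: [0.5464, 0.2739, 0.1681]
tool_rot: [0.015, 1.0, 0.002, 0.003]
contact_force: [0.0, 0.3, -0.0]
gripper_width: 0.303
grip_force: 0.0
```

>>> drive_tool([
  [[26,0.3,-0.4,-0.3,0,0,0],[26,0.9,-0.6,-0.8,0,0,0],[26,0.9,-0.6,-0.8,0,0,0],[26,0.9,-0.6,-0.8,0,0,0]],
])

```text
time_s: 44.8
position: [0.4712, 0.2273, 0.2283]
tool_rot: [0.015, 1.0, 0.0, 0.001]
contact_force: [0.0, 0.5, 0.1]
gripper_width: 0.303
grip_force: 0.0
```

```bash
python3 - <<'E'
from go import *
st(); im,d,P,K,T=pts('wrist'); cv2.imwrite('pics/w22.png',im[:,:,::-1]); z=P[...,2]; a=(P[...,:2]-[.5426,.2224])@np.array([[.99952,.0309],[-.0309,.99952]])
def seg(m,n):
    k,l,S,_=cv2.connectedComponentsWithStats(m.astype(np.uint8))
    for i in range(1,k):
        if S[i,4]<150: continue
        r=cv2.minAreaRect((a[l==i]*1e3).astype(np.float32)); A=np.c_[a[l==i],np.ones(S[i,4])]
        print(n,'c',np.round(r[0],1),'size',np.round(r[1],1),round(r[2],1),'z',np.median(z[l==i]).round(4),'slope',np.linalg.lstsq(A,z[l==i],rcond=None)[0][:2].round(3))
for sy in (-.05,.05): seg((abs(a[...,1]-sy)<.012)&(abs(a[...,0])<.11)&(z>.083)&(z<.092),('long',sy))
for sx in (-.07,.07): seg((abs(a[...,0]-sx)<.012)&(abs(a[...,1])<.09)&(z>.063)&(z<.07),('short',sx))
f=np.load('top0.npz'); im2,_,P2,_,_=pts('top'); D=np.abs(P2[...,2]-f['P'][...,2])
for n,b in (('mug',(205,110,255,150)),('plant',(300,95,342,140)),('glass',(375,115,405,140)),('box',(128,275,170,317))):
    x=D[b[1]:b[3],b[0]:b[2]]; print(n,'changed px',np.nansum(x>.01))
E
```

```text
{'time_s': 44.8, 'qpos': [-0.6155, 0.2577, 0.0553, 1.9507, -0.0175, 0.9319, 0.9896], 'position': [0.4712, 0.2273, 0.2283], 'tool_rot': [0.0148, 0.9999, 0.0004, 0.0007], 'contact_force': [0.0036, 0.5154, 0.0632], 'torque': [0.0027, 0.0208, -0.0251], 'gripper_width': 0.3034, 'grip_force': 0.0}
('long', -0.05) c [-86.5 -49.3] size [12.4 17.9] 89.8 z 0.0859 slope [ 0.023 -0.002]
('long', -0.05) c [-34.1 -49.4] size [12.6 58.9] 89.9 z 0.0858 slope [ 0.001 -0.017]
('long', 0.05) c [-86.   50.9] size [18.3 12.3] 0.3 z 0.0858 slope [-0.005 -0.   ]
('long', 0.05) c [-39.2  50.9] size [48.1 12.3] 0.1 z 0.0857 slope [-0.     0.011]
('short', -0.07) c [-70.1  -0.1] size [23.3 87. ] 0.4 z 0.0658 slope [ 0.019 -0.003]
('short', -0.07) c [-70.7 -66.4] size [16.4 12.2] 89.2 z 0.066 slope [0.003 0.001]
('short', -0.07) c [-70.8  67.6] size [16.2 12.3] 89.8 z 0.0659 slope [ 0.028 -0.006]
('short', 0.07) c [69.2  2.9] size [79.5 13.6] 89.7 z 0.0655 slope [ 0.042 -0.002]
mug changed px 79
plant changed px 68
glass changed px 29
box changed px 54
```

View pics/w22.png

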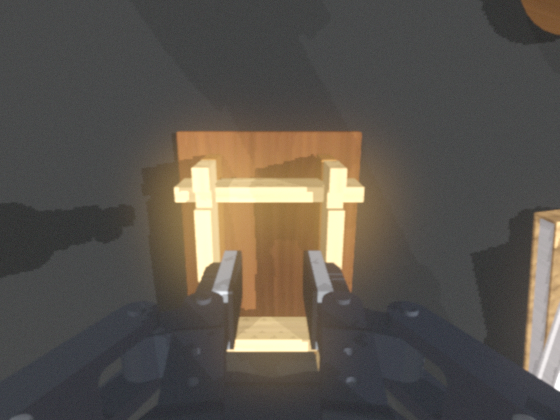

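The last picture shows both long slats (columns 205 and 335) locked across the shorts. Tops measure 85.8 mm and are level, the shorts are at 66 mm, and the bystanders are unchanged. Handing in.

```bash
python3 -c "
from rig import ticket
print(ticket.finish_job())"
```

```text
the job is handed in; nothing more can be done
None
```

The plant stand is stacked and the job is handed in at about 45 s: all four slats measured seated and level, the spare was left in its slot, and the bystanders showed no real change; `finish_job` returned no verdict.

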